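# Assemble the valve block and clamp its cover

### The job

Finish the valve block on its fixture: move every spool valve standing in the black rack into a bore of the block, end-down and fully seated, push the brass accumulator piston fully home and then slide the red-tabbed keeper all the way across it so that it stays trapped. Clip the two orange spring clamps onto the cover's ears, one at each end of the block, jaws well over the ear and gripping it, so that the cover stays tight on its sealant. Leave the other tools and parts on the bench where they are.

Things in the scene. Friction and masses are not known exactly. Their poses are not given: they have to be found in the camera images.
- block: aluminium valve block, fixed. Origin: bench level; z up, y along the row of bores, cover faces -x. Block: x -40..50, y -100..100 mm, flat top z = 72 mm. Four vertical round bores in the top, 16.8 mm wide, 50 mm deep, at x = -3, y = -80, -44, -8, 28 mm: any spool fits any, one each. Cover with flange: upright wall x -50..-40, y -130..130, z 20..72 mm: an ear at each end.
- ear_left (a point): ear of the grey cover at the block's +y end: 10 mm thick wall along the block's y, 52 mm high, 30 mm long, free space before, behind and beyond it. Point: mid thickness, mid height (46 mm above the bench), 15 mm from its free vertical end edge.
- ear_right (a point): ear of the grey cover at the block's -y end: 10 mm thick wall along the block's y, 52 mm high, 30 mm long, free space before, behind and beyond it. Point: mid thickness, mid height (46 mm above the bench), 15 mm from its free vertical end edge.
- piston (a joint): travel of the spring-loaded brass piston (24 mm diameter, block x = -8, y = 72 mm). 0 = out, top face 16 mm above the block's top; grows as pushed down; 0.014 = home, top face 2 mm above the block's top. Takes 10 to 12 N; its seal drags, so it stays where it is pushed. The keeper passes over it only from about 0.012 on.
- piston_top (a point): centre of the piston's flat top face (moves with it). The keeper's guides, 11 mm high, run along the block's x 20 to 26 mm to either side of it.
- keeper (a joint): travel of the keeper, a steel plate 30 x 39 x 4 mm that slides between the guides, 4 mm above the block's top, along the block's -x (towards the cover). 0 = clear of the piston, 0.034 = home across it. Slides with about 3 N, stays where it is left. Starts at 0 to 0.006.
- keeper_tab (a point): centre of the top of the keeper's upright red tab: 10 mm thick along the block's x, 20 mm wide along y, its top 32 mm above the block's top and 24 mm above the plate. At keeper = 0 it is 48 mm behind the piston's axis (block +x), at 0.034 14 mm behind.
- spool1: steel spool valve: grooved rod, 14 mm diameter, 80 mm long, its foot tapered to 11 mm, 70 g, upright in a fixed black rack (56 x 170 x 32 mm, four 17 mm pockets in a row 40 mm apart, floor 10 mm above the bench). Origin: centre of its lower end; z up the rod, x across the rack's row. Two to four are present. Seated in a bore, it stands 30 mm out of the block.
- spool2: steel spool valve: grooved rod, 14 mm diameter, 80 mm long, its foot tapered to 11 mm, 70 g, upright in a fixed black rack (56 x 170 x 32 mm, four 17 mm pockets in a row 40 mm apart, floor 10 mm above the bench). Origin: centre of its lower end; z up the rod, x across the rack's row. Two to four are present. Seated in a bore, it stands 30 mm out of the block.
- spool3: steel spool valve: grooved rod, 14 mm diameter, 80 mm long, its foot tapered to 11 mm, 70 g, upright in a fixed black rack (56 x 170 x 32 mm, four 17 mm pockets in a row 40 mm apart, floor 10 mm above the bench). Origin: centre of its lower end; z up the rod, x across the rack's row. Two to four are present. Seated in a bore, it stands 30 mm out of the block.
- spool4: steel spool valve: grooved rod, 14 mm diameter, 80 mm long, its foot tapered to 11 mm, 70 g, upright in a fixed black rack (56 x 170 x 32 mm, four 17 mm pockets in a row 40 mm apart, floor 10 mm above the bench). Origin: centre of its lower end; z up the rod, x across the rack's row. Two to four are present. Seated in a bore, it stands 30 mm out of the block.
- clamp_a: hand spring clamp, orange grips and pads, 85 g, lying on its side, 22 mm high, on a thin black bench mat (under 1 mm). Origin: pivot, underside; z along the pivot. Pose of one half: the clamp's middle line, pivot to jaws, is its x turned by minus half the jaw angle about its z. Jaws reach 44 mm ahead, handles 70 mm behind; 45 mm behind they are 56 mm over the outsides when shut, 28 mm when open.
- clamp_a_jaw (a joint): jaw angle. Squeezing the handles opens the jaws (about 14 N, 45 mm behind the pivot), the spring shuts them. 0 = shut, as it lies; 0.60 = fully open, 19 mm between the pads at their inner ends, 27 mm at the tips; about 0.26 = shut on a 10 mm wall.
- clamp_a_pads (a point): middle of its pads, between the jaws: 33 mm ahead of the pivot, 11 mm above the underside. The pads reach from 22 to 44 mm ahead of the pivot.
- clamp_b: hand spring clamp, orange grips and pads, 85 g, lying on its side, 22 mm high, on a thin black bench mat (under 1 mm). Origin: pivot, underside; z along the pivot. Pose of one half: the clamp's middle line, pivot to jaws, is its x turned by minus half the jaw angle about its z. Jaws reach 44 mm ahead, handles 70 mm behind; 45 mm behind they are 56 mm over the outsides when shut, 28 mm when open.
- clamp_b_jaw (a joint): jaw angle. Squeezing the handles opens the jaws (about 14 N, 45 mm behind the pivot), the spring shuts them. 0 = shut, as it lies; 0.60 = fully open, 19 mm between the pads at their inner ends, 27 mm at the tips; about 0.26 = shut on a 10 mm wall.
- clamp_b_pads (a point): middle of its pads, between the jaws: 33 mm ahead of the pivot, 11 mm above the underside. The pads reach from 22 to 44 mm ahead of the pivot.
- gear: dark steel gear, 63 mm diameter, 24 mm tall, lying flat in front of the valve block; bystander, does not move
- bearing: ball bearing, 52 mm diameter, 15 mm tall, lying flat in front of the valve block; bystander, does not move
- screwdriver: red-handled screwdriver, 170 mm, lying across the far end of the bench mat; bystander
- socket: steel socket, 26 mm diameter, 32 mm tall, standing in front of the valve block; bystander
Not all that is in view belongs to the job. What is shaped like the clamp_a but pink or purple is not meant.

How it is judged:
By the outcome, as a careful person would: the job done as asked, in the order asked, and still so for the second after the job is handed in, with the robot touching nothing.
Of spool1, spool2, spool3, spool4 only 2 to 4 are there at a start; the rules pass over those that are not, and their reading is None.
At some moment in a run one of clamp_a, clamp_b may be knocked a few centimetres aside while the robot is not near it.
It also fails if it takes over 210 s, if anything falls off the work surface, if the arm or the gripper's body presses on something with over 40 N, if the wrist force passes 120 N, or if a joint passes its speed limit or range.

### The arm

A 7-joint arm with a two-finger parallel gripper is mounted at the origin on the work surface. World frame = base frame: x ahead of the robot, y to its left, z up, the work surface at z = 0. Lengths are in mm, angles in rad, forces in N, time in s.
With the tool pointing down it reaches from about 400 to 875 mm from the base axis. Payload 4.4 kg.
Tool frame: the origin (TCP) lies midway between the tips of the shut fingers; the grasp point (between the pads) lies behind it (grasp_offset is the z of the grasp point in the tool frame, in mm); z points along the fingers, y is the line along which they close (so a half turn about z gives the same grasp; the last joint's range is limited). The gripper opens to 85 mm and grips with 20 to 120 N. Pads are 22 mm wide; open, the fingers measure 114 mm over their backs; the gripper's body (76 mm by 85 mm) begins 54 mm behind the grasp point. The pads swing forward as they close: fully open they stand 13 mm farther back than shut.
Start: joints at [1.049, 0.628, 0.038, 1.517, -0.027, 0.996, -0.02], TCP at [286.146, -583.642, 231.313] pointing down, gripper open.
Joint ranges: [-3.06, 3.06], [-0.37, 2.12], [-1.25, 1.32], [0.18, 2.47], [-1.1, 4.24], [0.23, 1.98], [-2.94, 2.94]. Speed limits (rad/s): [2.57, 2.57, 3.14, 3.14, 3.14, 3.14, 3.14].

### API

Orientations are given as a unit quaternion [w, x, y, z].
In Python, from rig import * gives the robot as it stands.
- The arm moves only by the shell command python3 -m inch 'ROWS' [FORCE]. ROWS is text: rows parted by semicolons, each of 7 numbers parted by spaces: the shift along the tool's x, y, z in units of 100 mm (1.0 is 100 mm), then the turn, a rotation vector about the tool's x, y, z in units of pi/2 rad (1.0 is pi/2 rad), then the opening, from 0 (shut) to 1 (fully open). A call has exactly 8 rows; each row is the pose to reach, as a shift and turn from the pose commanded when the call began, along the tool's axes at that moment; what a row does not reach only later rows make up. A row lasts 1/12 s, in which the tool goes at most 41.7 mm and 7.16 degrees, less where a joint would pass 70% of its speed; a pose out of reach is approached as far as the arm can. A call with a number of a shift or a turn outside -1 to 1 is refused whole. A call with a gripper value outside its range is refused whole. The fingers move at their own pace and stop on an object; FORCE is the grip in N (left out, the last holds). Time passes only in rows, so rows that repeat a pose let the fingers close, or fill a call up. It gives the time, the measured TCP pose, the force, the opening and the grip force at its end, in the units of the state.
- state(): the state, without advancing time (a new reading comes with each control period).
- grab_frame(name): name is "side" or "top" or "wrist"; returns the picture (384x512x3 uint8, blue, green, red); there is no depth.
- calibration(name): a dict with "vfov" (degrees; the focal length in pixels is half the picture's height over the tangent of half this angle, whatever the lens; pixels are square), "cx", "cy" (the principal point, pixels), "R" (3x3) and "t" (3): a world point X has camera coordinates R X + t. Camera axes: x right, y down, z forward; pixel columns grow to the right and rows downward; lengths in mm; the calibration is good to about 2 mm. A picture is of the moment at which its call begins: read the wrist's pose just before it. calibration takes no time and is no camera call; for the wrist camera it gives the pose at the moment of the call.
- job_done(): hands the job in; it is judged then, once.
The state is a dict: "time_s": time; "qpos": joint angles; "joint_velocities": joint speeds; "tau": joint torques, N m; "position": TCP position; "ee_rot": TCP orientation; "force": force on the tool from outside, world axes, zero at the start; "ft_torque": the same for the moment, N m; "width": opening from 0.0 (shut) to 1.0 (fully open); "gripper_force": force on a finger pad.
Only numpy, scipy, OpenCV 4.12 (cv2) and the standard library are available. Lean on these libraries where they do the work, as an engineer would, in place of code of your own. Each camera call takes 0.05 s, during which the arm holds its last target. There are 200 camera calls.

## Working session

There is one attempt and no reset: what is moved stays moved. The work goes in short steps, Python scripts to look and compute and a shell command to move; the robot and the scene stay as the last step left them, time stands still between calls to the robot, and variables do not carry over. Pictures are saved under pics/ and viewed, at most 14 in all, crops included, and the job is handed in when it is done.

```bash
ls; mkdir -p pics; python3 - <<'E'
from rig import *
import cv2
s=state();print(s)
for n in("side","top","wrist"):
    c=calibration(n);print(n,c)
a=grab_frame("top");b=grab_frame("side")
cv2.imwrite("pics/top0.png",a);cv2.imwrite("pics/side0.png",b)
E
```

```text
pics
{'time_s': 0.0, 'qpos': array([ 1.04915349,  0.62935183,  0.03840161,  1.51838244, -0.0269817 ,
        0.99631285, -0.02000615]), 'joint_velocities': array([ 4.44633623e-05,  6.30489337e-05, -7.65952790e-04, -1.59274852e-03,
        1.24603169e-03, -1.39854491e-03,  8.64505754e-04]), 'tau': array([-2.70620876e-05, -5.63389349e+01,  1.22637145e+00, -1.93444777e+01,
        1.09947912e-02,  1.04874949e-02,  5.43414103e-06]), 'position': array([ 285.90288207, -583.03392304,  230.38005469]), 'ee_rot': array([-9.41672440e-04,  9.74133624e-01,  2.25970671e-01, -2.27666069e-04]), 'force': array([ 0.5164884 , -0.06609109, -0.37360095]), 'ft_torque': array([-0.0225683 ,  0.07856566, -0.06055459]), 'gripper_force': 0.0, 'width': 1.0020224769557962}
side {'vfov': 55.32241526178869, 'cx': 247.76949641873864, 'cy': 193.97358437396744, 'R': array([[ 0.99705957, -0.07597282, -0.01001703],
       [-0.05483018, -0.61596994, -0.7858592 ],
       [ 0.05353375,  0.78409767, -0.61832433]]), 't': array([-439.68489872,  110.67213302, 1264.84055839])}
top {'vfov': 50.582815381129926, 'cx': 257.7338765531335, 'cy': 186.23991233618108, 'R': array([[ 0.09960285, -0.9950118 ,  0.00554876],
       [-0.97498569, -0.09870875, -0.19914692],
       [ 0.19870124,  0.01442564, -0.97995394]]), 't': array([ -35.47398279,  464.1332797 , 1096.64058534])}
wrist {'vfov': 63.95927835379852, 'cx': 255.60679658931883, 'cy': 189.5026312945056, 'R': array([[ 0.4394904 , -0.89824362, -0.00256789],
       [-0.86732409, -0.42510236,  0.25891487],
       [-0.23366025, -0.11156341, -0.96589673]]), 't': array([-648.06002892,  -34.22299949,  379.82135269])}
```

```bash
python3 - <<'E'
import cv2
a=cv2.imread("pics/top0.png")
cv2.imwrite("pics/top0b.png",cv2.resize(a,(800,600),interpolation=cv2.INTER_CUBIC))
a=cv2.imread("pics/side0.png")
cv2.imwrite("pics/side0b.png",cv2.resize(a,(800,600),interpolation=cv2.INTER_CUBIC))
E
```

```text
(no output)
```

View pics/top0b.png

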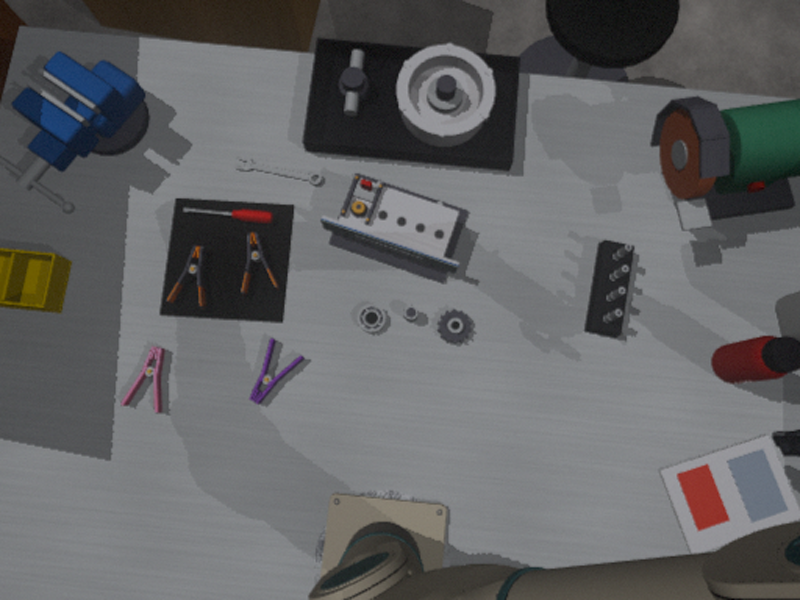

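View pics/side0b.png

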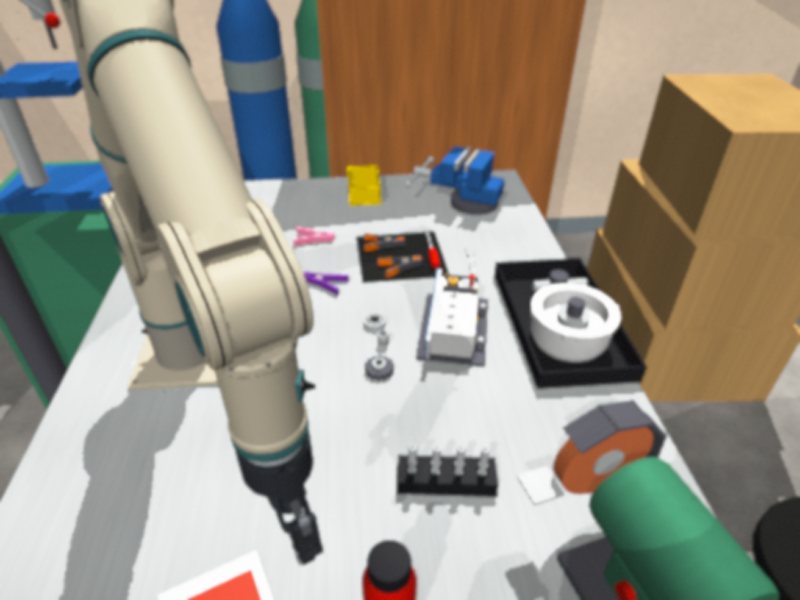

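The top view shows four spools in the rack at right (about (620,280) in the 800-px picture). The block is in the middle, with bores from (383,215) to (438,234), the piston at (360,208) and the tab at (366,183). The orange clamps are on the mat at (193,270) and (255,255). The pink and purple ones are decoys.

```bash
cat > h.py <<'E'
from rig import *
import numpy as np, cv2
from scipy.spatial.transform import Rotation as Ro
def cal(n): 
    c=calibration(n); c['f']=192/np.tan(np.radians(c['vfov']/2)); return c
def ray(c,p,z):
    d=np.array([(p[0]-c['cx'])/c['f'],(p[1]-c['cy'])/c['f'],1.]); R=np.array(c['R']);t=np.array(c['t'])
    o=-R.T@t; w=R.T@d; return o+w*(z-o[2])/w[2]
def proj(c,X):
    q=np.array(c['R'])@np.array(X,float)+c['t']; return q[:2]/q[2]*c['f']+[c['cx'],c['cy']]
def tool(s=None):
    s=s or state(); return np.array(s['position']),Ro.from_quat(np.roll(s['ee_rot'],-1))
def rel(target,yaw=None,s=None,tip=None):
    """shift (100mm, tool axes) and turn (pi/2) to tool-down pose with tool x axis at world yaw (mod pi nearest)"""
    p,R=tool(s); d=R.inv().apply(np.array(target,float)-p)/100
    if yaw is None: x=R.as_matrix()[:,0]; yaw=np.arctan2(x[1],x[0]); 
    c=[]
    for k in (0,np.pi):
        y=yaw+k; M=np.array([[np.cos(y),np.sin(y),0],[np.sin(y),-np.cos(y),0],[0,0,-1]]).T
        M=np.column_stack([[np.cos(y),np.sin(y),0],[np.sin(y),-np.cos(y),0],[0,0,-1]])
        c.append((R.inv()*Ro.from_matrix(M)).as_rotvec()/(np.pi/2))
    c.sort(key=np.linalg.norm)
    return np.round(d,3),np.round(c[0],3),np.round(c[1],3)
def shot(n,name=None):
    c=cal(n); im=grab_frame(n)
    if name: cv2.imwrite('pics/'+name,cv2.resize(im,(800,600),interpolation=cv2.INTER_CUBIC))
    return c,im
E
python3 - <<'E'
from h import *
c=cal('top');k=512/800
for n,p,z in [('b28',(383,215),72),('b-8',(401,222),72),('b-44',(420,228),72),('b-80',(438,234),72),('pis',(360,208),88),('tab',(366,183),104),('s1',(628,248),90),('s2',(623,269),90),('s3',(620,291),90),('s4',(617,313),90),('ca',(193,270),22),('cb',(255,255),22),('earL',(323,219),72),('earR',(457,265),72)]:
    print(n,np.round(ray(c,np.array(p)*k,z),0))
p,R=tool();print(p,R.as_matrix().round(3))
w=cal('wrist');print('cam in tool',R.inv().apply(-np.array(w['R']).T@w['t']-p), (R.inv()*Ro.from_matrix(np.array(w['R']).T)).as_matrix().round(3))
E
python3 -c "
import rig;print([x for x in dir(rig) if x[0]!='_'])"
```

```text
b28 [596.  60.  72.]
b-8 [586.  27.  72.]
b-44 [578.  -9.  72.]
b-80 [570. -42.  72.]
pis [599. 101.  88.]
tab [641.  94. 104.]
s1 [ 573. -376.   90.]
s2 [ 534. -368.   90.]
s3 [ 495. -364.   90.]
s4 [ 455. -361.   90.]
ca [471. 401.  22.]
cb [511. 292.  22.]
earL [577. 167.  72.]
earR [517. -80.  72.]
[ 285.91553045 -583.11910316  230.47119128] [[ 0.898  0.44  -0.001]
 [ 0.44  -0.898  0.002]
 [-0.    -0.002 -1.   ]]
cam in tool [  64.73708382   -0.56865174 -143.68984564] [[-0.001 -0.966 -0.259]
 [ 1.    -0.001 -0.001]
 [ 0.001 -0.259  0.966]]
['MotionError', 'calibration', 'grab_frame', 'grasp_offset', 'job_done', 'state']
```

```bash
python3 - <<'E'
from h import *
print(grasp_offset if not callable(grasp_offset) else grasp_offset())
print(rel((514,-368,210),np.arctan2(-15,118)))
E
```

```text
-18.700000000000003
(array([ 2.995, -0.927,  0.206]), array([-0.001,  0.   ,  0.371]), array([-0.000e+00, -1.000e-03, -1.629e+00]))
```

```bash
A='.33 -.1 .02 0 0 0 1;.66 -.2 .05 0 0 0 1;1 -.31 .07 0 0 0 1;1 -.31 .07 0 0 0 1;1 -.31 .07 0 0 0 1;1 -.31 .07 0 0 0 1;1 -.31 .07 0 0 0 1;1 -.31 .07 0 0 0 1'
python3 -m inch '.15 -.05 .01 0 0 0 1;.3 -.1 .02 0 0 0 1;.45 -.14 .03 0 0 0 1;.6 -.19 .04 0 0 0 1;.75 -.24 .05 0 0 0 1;.9 -.28 .06 0 0 0 1;1 -.31 .07 0 0 0 1;1 -.31 .07 0 0 0 1'
python3 -m inch '.15 -.05 .01 0 0 0 1;.3 -.1 .02 0 0 0 1;.45 -.14 .03 0 0 0 1;.6 -.19 .04 0 0 0 1;.75 -.24 .05 0 0 0 1;.9 -.28 .06 0 0 0 1;1 -.31 .07 0 0 0 1;1 -.31 .07 0 0 0 1'
python3 -m inch '.2 -.06 .01 0 0 .07 1;.4 -.12 .02 0 0 .14 1;.6 -.18 .04 0 0 .21 1;.8 -.24 .06 0 0 .28 1;1 -.31 .07 0 0 .371 1;1 -.31 .07 0 0 .371 1;1 -.31 .07 0 0 .371 1;1 -.31 .07 0 0 .371 1'
python3 - <<'E'
from h import *
c,im=shot('wrist','w1.png')
np.save('w1.npy',im)
s=state();print(s['position'],s['time_s'])
p,R=tool(s);print(R.as_matrix().round(3))
for x,y in [(573,-376),(534,-368),(495,-364),(455,-361)]: print(proj(c,(x,y,90))/.64)
E
```

```text
time_s: 0.77
position: [365.7, -508.8, 224.1]
ee_rot: [-0.001, 0.974, 0.228, 0.001]
force: [0.3, 0.9, 0.4]
width: 0.998
gripper_force: 0.0
time_s: 1.43
position: [440.4, -438.1, 217.1]
ee_rot: [-0.0, 0.974, 0.227, 0.001]
force: [-0.0, 0.5, 0.6]
width: 1.002
gripper_force: 0.0
time_s: 2.1
position: [513.2, -369.8, 210.4]
ee_rot: [0.001, 0.998, -0.063, -0.001]
force: [-0.4, -0.5, 1.0]
width: 1.002
gripper_force: 0.0
[ 512.97325741 -370.14054804  210.49897958] 2.15
[[ 0.992 -0.128 -0.001]
 [-0.128 -0.992 -0.001]
 [-0.001  0.002 -1.   ]]
[396.84245354 175.55557386]
[391.58110836 249.35596298]
[393.59725295 316.80598934]
[397.34636463 380.7927628 ]
```

View pics/w1.png

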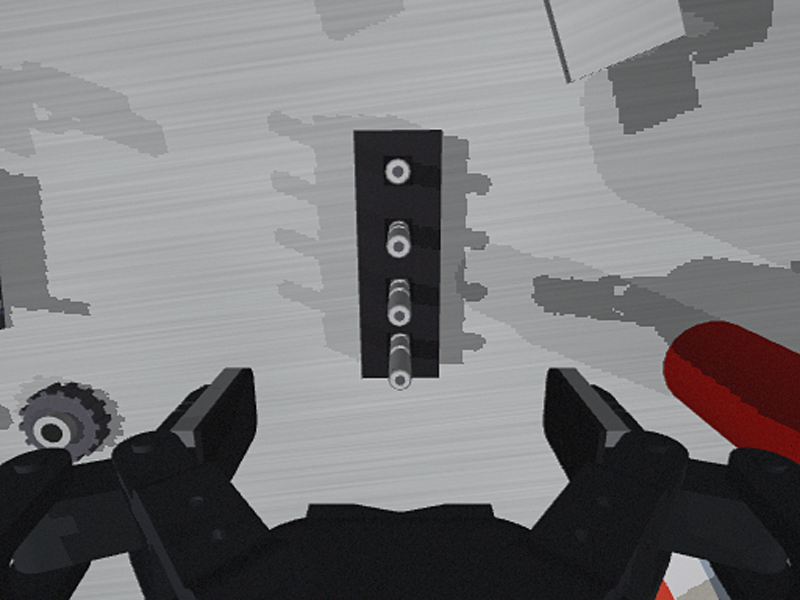

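```bash
python3 - <<'E'
from h import *
c=cal('wrist');P=[]
for p in [(398,171),(399,245),(400,315),(400,380)]:
    X=ray(c,np.array(p)*.64,90);P.append(X);print(X.round(1))
P=np.array(P);print(np.diff(P,axis=0).round(1),np.linalg.norm(P[3]-P[0]))
print(rel(P[0]+[0,0,0]),rel(P[3]))
E
```

```text
[ 575.  -377.3   90. ]
[ 535.7 -372.7   90. ]
[ 495.4 -368.1   90. ]
[ 455.1 -362.9   90. ]
[[-39.4   4.6   0. ]
 [-40.3   4.6   0. ]
 [-40.3   5.2   0. ]] 120.82588340482151
(array([ 0.625, -0.01 ,  1.205]), array([0.001, 0.   , 0.   ]), array([-1.e-03,  2.e-03, -2.e+00])) (array([-0.583, -0.   ,  1.205]), array([0.001, 0.   , 0.   ]), array([-1.e-03,  2.e-03, -2.e+00]))
```

```bash
python3 -m inch '.2 0 .2 0 0 0 1;.4 -.01 .4 0 0 0 1;.62 -.01 .6 0 0 0 1;.625 -.01 .75 0 0 0 1;.625 -.01 .9 0 0 0 1;.625 -.01 .9 0 0 0 1;.625 -.01 .9 0 0 0 1;.625 -.01 .9 0 0 0 1'
python3 -m inch '0 0 .1 0 0 0 1;0 0 .2 0 0 0 1;0 0 .3 0 0 0 1;0 0 .4 0 0 0 1;0 0 .5 0 0 0 1;0 0 .585 0 0 0 1;0 0 .585 0 0 0 1;0 0 .585 0 0 0 1'
python3 -m inch '0 0 0 0 0 0 0;0 0 0 0 0 0 0;0 0 0 0 0 0 0;0 0 0 0 0 0 0;0 0 0 0 0 0 0;0 0 0 0 0 0 0;0 0 0 0 0 0 0;0 0 0 0 0 0 0' 50
python3 - <<'E'
from h import *
c,im=shot('wrist','w2.png')
E
```

```text
time_s: 2.82
position: [576.2, -376.7, 121.4]
ee_rot: [0.001, 0.998, -0.064, 0.0]
force: [-0.0, -0.4, 0.9]
width: 0.997
gripper_force: 0.0
time_s: 3.48
position: [576.3, -374.7, 60.9]
ee_rot: [-0.0, 0.998, -0.063, -0.001]
force: [-0.2, -0.2, 0.5]
width: 0.999
gripper_force: 0.0
time_s: 4.15
position: [576.9, -375.1, 62.2]
ee_rot: [0.0, 0.998, -0.063, 0.0]
force: [0.1, -0.4, 2.8]
width: 0.147
gripper_force: 48.7
```

View pics/w2.png

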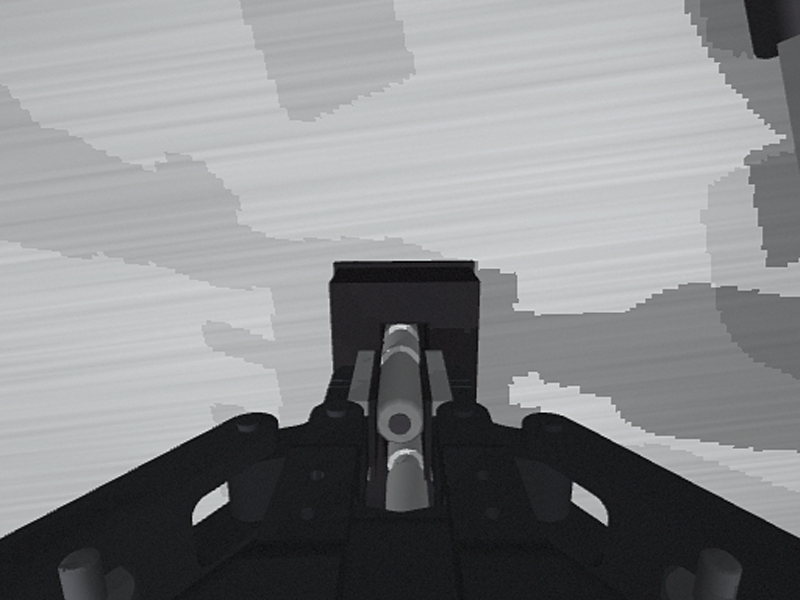

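```bash
python3 -m inch '0 0 -.2 0 0 0 0;0 0 -.45 0 0 0 0;0 0 -.7 0 0 0 0;0 -.15 -.9 0 0 0 0;0 -.35 -1 0 0 0 0;0 -.6 -1 0 0 0 0;0 -.8 -1 0 0 0 0;0 -1 -1 0 0 0 0'
python3 -m inch '0 -.2 -.1 0 0 0 0;0 -.4 -.2 0 0 0 0;0 -.6 -.3 0 0 0 0;0 -.8 -.4 0 0 0 0;0 -1 -.5 0 0 0 0;0 -1 -.5 0 0 -.05 0;0 -1 -.5 0 0 -.1 0;0 -1 -.5 0 0 -.15 0'
python3 -m inch '0 -.15 0 0 0 -.07 0;0 -.3 0 0 0 -.14 0;0 -.45 0 0 0 -.21 0;0 -.6 0 0 0 -.28 0;0 -.8 0 0 0 -.35 0;0 -1 0 0 0 -.42 0;0 -1 0 0 0 -.47 0;0 -1 0 0 0 -.47 0'
python3 - <<'E'
from h import *
print(rel((583,30,215),np.radians(76)))
s=state();print(s['qpos'].round(2))
E
```

```text
time_s: 4.87
position: [589.5, -274.4, 161.9]
ee_rot: [-0.0, 0.998, -0.063, 0.0]
force: [-0.0, 0.2, 0.2]
width: 0.146
gripper_force: 49.0
time_s: 5.53
position: [602.1, -175.9, 211.8]
ee_rot: [0.0, 0.998, 0.057, -0.0]
force: [-0.3, -0.2, -0.7]
width: 0.143
gripper_force: 49.0
time_s: 6.2
position: [591.0, -75.5, 211.7]
ee_rot: [-0.001, 0.911, 0.413, 0.0]
force: [0.2, -0.2, -0.1]
width: 0.141
gripper_force: 49.0
(array([ 0.742, -0.755, -0.032]), array([-0.001, -0.   , -0.302]), array([-1.000e-03,  1.000e-03,  1.698e+00]))
[ 0.11  0.57 -0.05  1.7   0.03  0.88 -0.67]
```

```bash
python3 -m inch '.15 -.15 0 0 0 -.07 0;.3 -.3 0 0 0 -.14 0;.45 -.45 0 0 0 -.21 0;.6 -.6 -.03 0 0 -.28 0;.742 -.755 -.03 0 0 -.302 0;.742 -.755 -.03 0 0 -.302 0;.742 -.755 -.03 0 0 -.302 0;.742 -.755 -.03 0 0 -.302 0'
python3 - <<'E'
from h import *
c,im=shot('wrist','w3.png')
import pickle;pickle.dump(c,open('w3.pkl','wb'))
E
```

```text
time_s: 6.87
position: [583.8, 26.5, 214.6]
ee_rot: [0.001, 0.791, 0.612, -0.001]
force: [0.1, -0.5, -0.4]
width: 0.141
gripper_force: 49.0
```

View pics/w3.png

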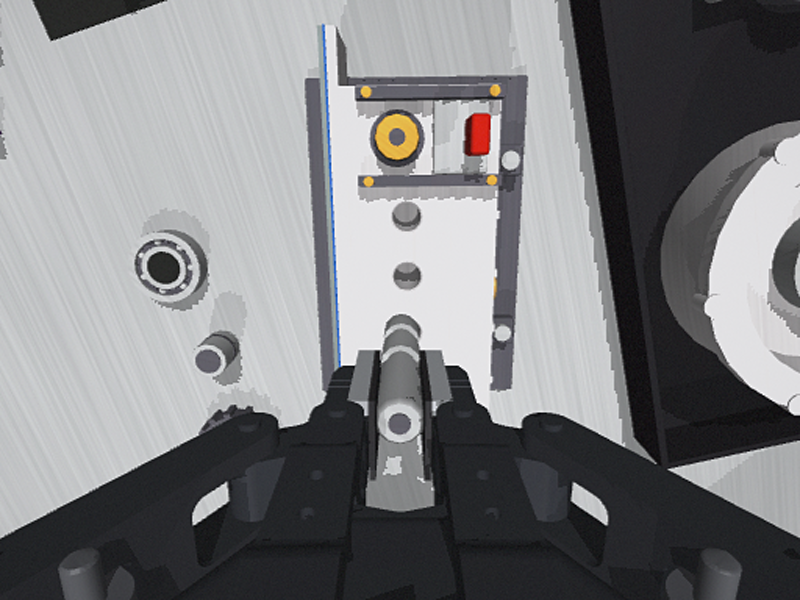

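```bash
python3 - <<'E'
from h import *
import pickle;c=pickle.load(open('w3.pkl','rb'))
A=ray(c,np.array((406.5,215.5))*.64,72);B=ray(c,np.array((407,276))*.64,72);P=ray(c,np.array((397,136.5))*.64,88)
print(A,B,P,np.linalg.norm(A-B))
for q in ((366,92),(495,90),(368,181),(492,180)): print('screw',ray(c,np.array(q)*.64,83))
print('ear end top',ray(c,np.array((326,26))*.64,72))
u=(P-B)[:2]; # block vector from B to P: x -5, y 80
yaw=np.arctan2(u[1],u[0])-np.arctan2(80,-5); print(np.degrees(yaw),np.linalg.norm(u),np.hypot(80,5))
# current tool and spool top
p,R=tool(); print(p,R.as_matrix()[:,0])
T=ray(c,np.array((400,423))*.64,p[2]+28);print('spool top',T, R.inv().apply(T-p))
np.save('w3.npy',[A,B,P])
E
```

```text
[596.45463886  62.30252907  72.        ] [587.70320228  26.80176219  72.        ] [602.06553985 105.6740634   88.        ] 36.5635349896322
screw [591.8241785 131.8932138  83.       ]
screw [658.47372884 115.61281542  83.        ]
screw [580.52255777  87.21367897  83.        ]
screw [647.49962816  70.39542546  83.        ]
ear end top [579.59842183 170.60940765  72.        ]
-13.896593459424167 80.16929984517037 80.15609770940699
[583.88075322  26.1287085  214.61098607] [ 0.25079989  0.96803756 -0.00164088]
spool top [582.9741591   25.93097416 242.61098607] [ -0.46473261  -0.82194736 -27.99945424]
```

```bash
cat >> h.py <<'E'
O=np.array([592.57,34.0,0]);YAW=np.radians(-13.9)
def blk(x,y,z): return O+np.array([x*np.cos(YAW)-y*np.sin(YAW),x*np.sin(YAW)+y*np.cos(YAW),z])
E
python3 - <<'E'
from h import *
print(blk(-3,28,0),rel(blk(-3,28,135)+[.7,.2,0],np.radians(76.1)))
E
```

```text
[596.38423574  61.90074561   0.        ] (array([0.383, 0.037, 0.795]), array([ 0.   ,  0.001, -0.007]), array([ 0.002, -0.   ,  1.993]))
```

```bash
python3 -m inch '.1 .01 .1 0 0 0 0;.2 .02 .3 0 0 0 0;.3 .03 .5 0 0 0 0;.38 .037 .65 0 0 0 0;.383 .037 .795 0 0 0 0;.383 .037 .795 0 0 0 0;.383 .037 .795 0 0 0 0;.383 .037 .795 0 0 0 0'
python3 - <<'E'
from h import *
print(rel(blk(-3,28,135)+[.7,.2,0],np.radians(76.1)))
c,im=shot('wrist','w4.png')
import pickle;pickle.dump(c,open('w4.pkl','wb'))
E
```

```text
time_s: 7.58
position: [597.3, 64.0, 135.6]
ee_rot: [0.0, 0.79, 0.613, 0.0]
force: [0.3, -0.2, -0.7]
width: 0.143
gripper_force: 49.0
(array([-0.019,  0.003,  0.006]), array([ 0.   ,  0.   , -0.005]), array([ 0.000e+00, -1.000e-03,  1.995e+00]))
```

View pics/w4.png

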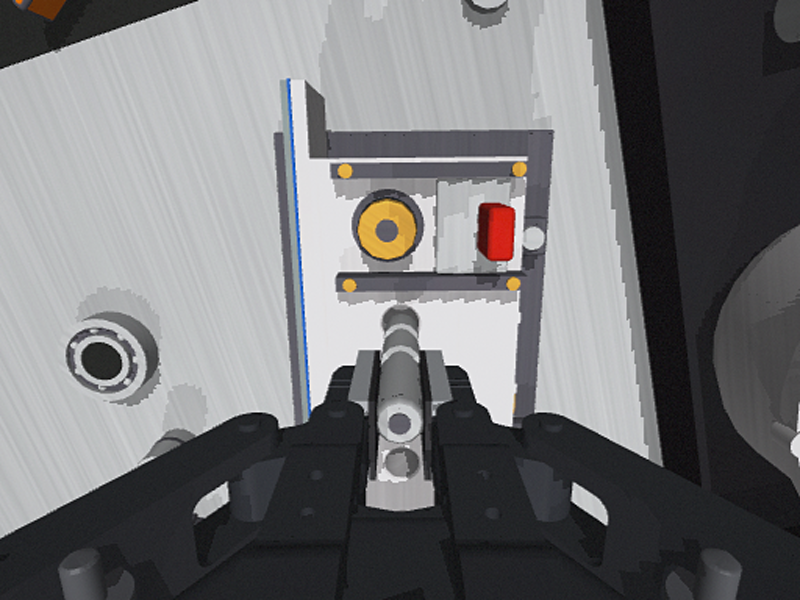

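```bash
python3 - <<'E'
from h import *
import pickle;c=pickle.load(open('w4.pkl','rb'))
p,R=tool();print(p)
P=ray(c,np.array((387,230))*.64,88);print('piston',P,'exp',blk(-8,72,88))
for a in np.linspace(0,2*np.pi,5): pass
# expected px of bore rim far edge & spool foot
b=blk(-3,28,72); d=np.array([.24,.971,0])
print('rim far',proj(c,b+8.4*d)/.64,'rim near',proj(c,b-8.4*d)/.64)
T=ray(c,np.array((400,422.5))*.64,p[2]+28); print('spool in tool',R.inv().apply(T-p),'bore in tool',R.inv().apply(b-p))
E
```

```text
[597.5800654   64.06347485 136.08225956]
piston [601.98941436 105.59526567  88.        ] exp [602.10068721 105.81341101  88.        ]
rim far [400.38731901 304.36456644] rim near [400.70780861 339.66956747]
spool in tool [ -0.45294881  -0.92796454 -28.00160905] bore in tool [-2.40937191 -0.72183499 64.08055304]
```

```bash
python3 -m inch '-.02 0 0 0 0 0 0;-.02 0 .04 0 0 0 0;-.02 0 .08 0 0 0 0;-.02 0 .12 0 0 0 0;-.02 0 .16 0 0 0 0;-.02 0 .2 0 0 0 0;-.02 0 .2 0 0 0 0;-.02 0 .2 0 0 0 0'
python3 -m inch '0 0 .08 0 0 0 0;0 0 .16 0 0 0 0;0 0 .24 0 0 0 0;0 0 .3 0 0 0 0;0 0 .35 0 0 0 0;0 0 .39 0 0 0 0;0 0 .41 0 0 0 0;0 0 .41 0 0 0 0'
```

```text
time_s: 8.3
position: [596.1, 62.7, 114.9]
ee_rot: [-0.0, 0.79, 0.614, -0.0]
force: [0.0, -0.0, -0.5]
width: 0.143
gripper_force: 49.0
time_s: 8.97
position: [596.3, 62.7, 74.3]
ee_rot: [-0.0, 0.79, 0.614, -0.0]
force: [-0.3, -0.7, -0.7]
width: 0.144
gripper_force: 48.9
```

```bash
python3 -m inch '0 0 .01 0 0 0 0;0 0 .01 0 0 0 1;0 0 .01 0 0 0 1;0 0 .01 0 0 0 1;0 0 -.2 0 0 0 1;0 0 -.4 0 0 0 1;0 0 -.7 0 0 0 1;0 0 -1 0 0 0 1'
python3 -m inch '-.2 .02 0 0 0 0 1;-.4 .04 0 0 0 0 1;-.6 .06 0 0 0 0 1;-.8 .08 0 0 0 0 1;-1 .1 0 0 0 0 1;-1 .3 0 0 0 .07 1;-1 .3 0 0 0 .14 1;-1 .3 0 0 0 .21 1'
python3 - <<'E'
from h import *
print(rel((535.7,-372.7,170),np.radians(-7)))
s=state();print(s['qpos'].round(2))
c,im=shot('wrist')
E
```

```text
time_s: 9.63
position: [595.6, 62.5, 174.7]
ee_rot: [-0.0, 0.79, 0.614, -0.001]
force: [1.4, 0.4, 0.9]
width: 1.0
gripper_force: 0.0
time_s: 10.3
position: [601.5, -42.8, 174.3]
ee_rot: [0.0, 0.881, 0.472, 0.0]
force: [-0.5, 0.5, -0.1]
width: 1.002
gripper_force: 0.0
(array([-3.112,  1.279,  0.042]), array([ 0.   , -0.001,  0.704]), array([ 1.000e-03,  0.000e+00, -1.296e+00]))
[ 0.08  0.63 -0.08  1.71  0.07  0.81 -0.62]
```

```bash
python3 -m inch '-.2 .1 0 0 0 0 1;-.4 .2 0 0 0 0 1;-.6 .3 0 0 0 0 1;-.8 .4 0 0 0 0 1;-1 .5 .04 0 0 0 1;-1 .5 .04 0 0 0 1;-1 .5 .04 0 0 0 1;-1 .5 .04 0 0 0 1'
python3 -m inch '-.2 .1 0 0 0 .07 1;-.4 .2 0 0 0 .14 1;-.6 .3 0 0 0 .21 1;-.8 .4 0 0 0 .28 1;-1 .5 0 0 0 .35 1;-1 .5 0 0 0 .42 1;-1 .5 0 0 0 .5 1;-1 .5 0 0 0 .5 1'
python3 -m inch '-.1 .2 0 0 0 .07 1;-.2 .4 0 0 0 .14 1;-.3 .6 0 0 0 .204 1;-.45 .8 0 0 0 .204 1;-.587 .983 0 0 0 .204 1;-.587 .983 0 0 0 .204 1;-.587 .983 0 0 0 .204 1;-.587 .983 0 0 0 .204 1'
python3 - <<'E'
from h import *
print(rel((535.7,-372.7,62),np.radians(-7)))
c,im=shot('wrist','w5.png')
import pickle;pickle.dump(c,open('w5.pkl','wb'))
E
```

```text
time_s: 11.02
position: [587.9, -151.7, 170.3]
ee_rot: [-0.0, 0.879, 0.476, 0.0]
force: [0.1, 0.6, 0.4]
width: 1.002
gripper_force: 0.0
time_s: 11.68
position: [575.5, -262.1, 170.2]
ee_rot: [-0.0, 0.995, 0.103, 0.0]
force: [-0.3, 0.4, -0.4]
width: 1.001
gripper_force: 0.0
time_s: 12.35
position: [538.7, -369.9, 170.2]
ee_rot: [-0.001, 0.998, -0.055, 0.0]
force: [-0.1, -0.2, 0.8]
width: 0.995
gripper_force: 0.0
(array([-0.027,  0.034,  1.082]), array([-0.001, -0.   ,  0.008]), array([ 0.   , -0.002, -1.992]))
```

View pics/w5.png

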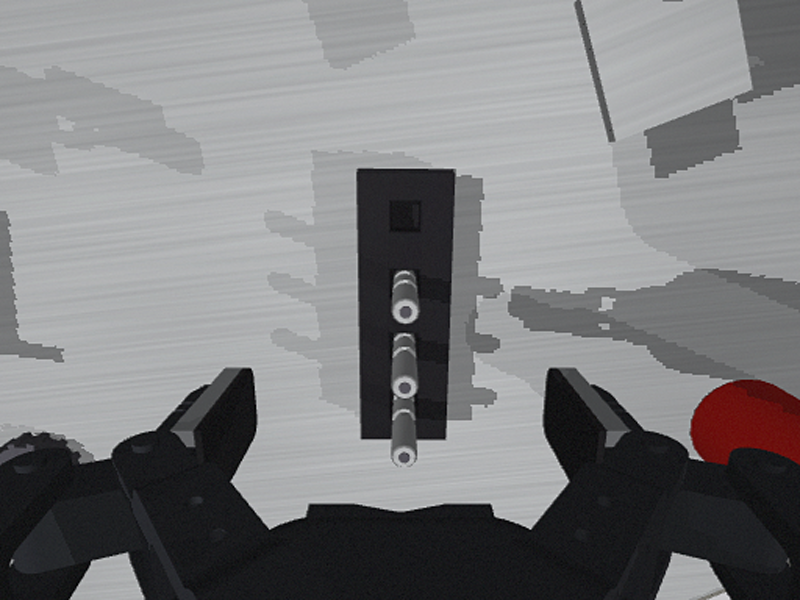

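```bash
python3 - <<'E'
from h import *
import pickle;c=pickle.load(open('w5.pkl','rb'));p,R=tool()
for q in [(405,311.5),(404,387),(403.5,456.5)]:
    X=ray(c,np.array(q)*.64,90);print(X.round(1),R.inv().apply(X-p).round(1))
E
```

```text
[ 535.2 -371.7   90. ] [-3.5  2.8 80.2]
[ 495.4 -366.9   90. ] [-43.6   2.3  80.2]
[ 455.5 -362.3   90. ] [-83.7   2.1  80.2]
```

```bash
python3 -m inch '-.03 .035 .1 0 0 0 1;-.03 .035 .25 0 0 0 1;-.03 .035 .4 0 0 0 1;-.03 .035 .55 0 0 0 1;-.03 .035 .7 0 0 0 1;-.03 .035 .85 0 0 0 1;-.03 .035 .95 0 0 0 1;-.03 .035 1 0 0 0 1'
python3 -m inch '0 0 .08 0 0 0 1;0 0 .08 0 0 0 1;0 0 .08 0 0 0 0;0 0 .08 0 0 0 0;0 0 .08 0 0 0 0;0 0 .08 0 0 0 0;0 0 .08 0 0 0 0;0 0 .08 0 0 0 0'
python3 -m inch '0 0 -.2 0 0 0 0;0 0 -.45 0 0 0 0;0 0 -.7 0 0 0 0;0 -.15 -.9 0 0 0 0;0 -.35 -1 0 0 0 0;0 -.6 -1 0 0 0 0;0 -.8 -1 0 0 0 0;0 -1 -1 0 0 0 0'
python3 -m inch '.1 -.2 -.1 0 0 0 0;.2 -.4 -.2 0 0 0 0;.3 -.6 -.3 0 0 0 0;.4 -.8 -.3 0 0 0 0;.4 -1 -.3 0 0 -.05 0;.4 -1 -.3 0 0 -.12 0;.4 -1 -.3 0 0 -.19 0;.4 -1 -.3 0 0 -.26 0'
python3 - <<'E'
from h import *
print(rel(blk(-3,-8,160),np.radians(76.1)))
E
```

```text
time_s: 13.07
position: [533.6, -373.6, 68.2]
ee_rot: [-0.001, 0.998, -0.056, -0.001]
force: [0.6, 0.3, -0.1]
width: 1.002
gripper_force: 0.0
time_s: 13.73
position: [534.3, -375.0, 62.7]
ee_rot: [-0.0, 0.998, -0.057, 0.0]
force: [0.2, 6.1, 8.6]
width: 0.149
gripper_force: 43.5
time_s: 14.4
position: [545.7, -274.5, 162.8]
ee_rot: [-0.0, 0.998, -0.057, 0.0]
force: [-0.2, -0.7, -0.7]
width: 0.145
gripper_force: 48.8
time_s: 15.07
position: [596.7, -180.3, 192.3]
ee_rot: [0.0, 0.989, 0.15, -0.0]
force: [-0.7, -0.3, -1.3]
width: 0.147
gripper_force: 48.8
(array([ 0.528, -2.006,  0.323]), array([-0.   ,  0.   , -0.654]), array([0.   , 0.   , 1.346]))
```

```bash
python3 -m inch '.05 -.2 0 0 0 -.07 0;.1 -.4 0 0 0 -.14 0;.15 -.6 0 0 0 -.21 0;.2 -.8 0 0 0 -.28 0;.26 -1 0 0 0 -.35 0;.26 -1 0 0 0 -.42 0;.26 -1 0 0 0 -.5 0;.26 -1 0 0 0 -.5 0'
python3 -m inch '.2 -.1 0 0 0 -.07 0;.4 -.2 0 0 0 -.154 0;.6 -.3 0 0 0 -.154 0;.75 -.4 0 0 0 -.154 0;.9 -.52 .1 0 0 -.154 0;.9 -.52 .3 0 0 -.154 0;.9 -.52 .32 0 0 -.154 0;.9 -.52 .32 0 0 -.154 0'
python3 - <<'E'
from h import *
import pickle
p,R=tool()
c,im=shot('wrist','w6.png')
pickle.dump((c,im),open('w6.pkl','wb'))
print(rel(blk(-3,-8,160),np.radians(76.1)),p)
hsv=cv2.cvtColor(im,cv2.COLOR_BGR2HSV)
m=cv2.inRange(hsv,(15,120,100),(32,255,255));
n,_,st,ce=cv2.connectedComponentsWithStats(m)
for i in range(1,n):
    if st[i,4]>15: print(st[i],ce[i]/.64, ray(c,ce[i],88 if st[i,4]>300 else 83))
print(blk(-8,72,88), proj(c,blk(-3,28,102))/.64)
E
```

```text
time_s: 15.73
position: [592.5, -77.4, 192.4]
ee_rot: [-0.0, 0.857, 0.516, 0.0]
force: [-0.5, -0.5, -1.0]
width: 0.143
gripper_force: 48.8
time_s: 16.4
position: [588.2, 25.2, 159.3]
ee_rot: [-0.0, 0.79, 0.613, -0.002]
force: [-0.4, -0.7, -0.4]
width: 0.144
gripper_force: 48.8
(array([ 0.017, -0.019,  0.002]), array([-0.   ,  0.001, -0.006]), array([1.000e-03, 1.000e-03, 1.994e+00])) [588.21645816  25.15235167 159.29595768]
[218  41   8   9  62] [346.24495968  70.48891129] [591.64777563 132.43650297  83.        ]
[322  40   9   9  67] [509.63152985  68.58675373] [658.29806068 115.91488299  83.        ]
[229  63  36  38 869] [385.30099252 127.51366513] [601.76586431 105.97663845  88.        ]
[319 113   9   8  56] [504.40848214 182.11495536] [647.1079069   70.86941133  83.        ]
[221 114   8   8  54] [350.78125   183.7962963] [580.68131695  87.28651421  83.        ]
[602.10068721 105.81341101  88.        ] [398.94688155 235.95799225]
```

```bash
python3 - <<'E'
import pickle,cv2,numpy as np
c,im=pickle.load(open('w6.pkl','rb'))
a=cv2.resize(im[180:330,190:330],None,fx=5,fy=5,interpolation=cv2.INTER_CUBIC)
b=cv2.resize(cv2.imread('pics/w4.png'),(512,384))[180:330,190:330]
cv2.imwrite('pics/w6c.png',cv2.resize(a,(560,600)))
E
```

```text
(no output)
```

View pics/w6c.png

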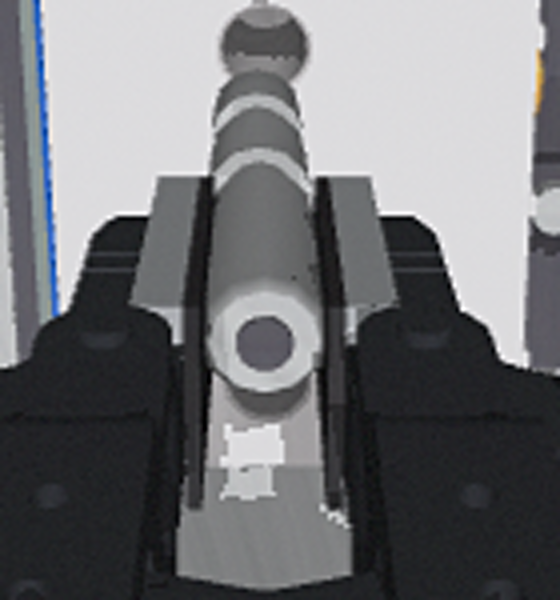

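```bash
python3 - <<'E'
from h import *
import pickle
c,im=pickle.load(open('w6.pkl','rb'));p,R=tool()
T=ray(c,(256.2,265.7),p[2]+28);t=R.inv().apply(T-p)
b=R.inv().apply(blk(-3,-8,72)-p);print(t,b,b-t)
d=np.array([.24,.971,0]);print((proj(c,blk(-3,-8,72)+8.4*d)-[190,180])*4,(proj(c,blk(-3,-8,72))-[190,180])*4)
E
```

```text
[  2.19609675  -1.56843613 -28.00196705] [ 1.85525497 -1.85633339 88.21763965] [ -0.34084178  -0.28789727 116.2196067 ]
[263.50034015   5.15032492] [263.95440523  47.10369244]
```

```bash
python3 -m inch '-.007 0 .1 0 0 0 0;-.007 0 .2 0 0 0 0;-.007 0 .28 0 0 0 0;-.007 0 .32 0 0 0 0;-.007 0 .36 0 0 0 0;-.007 0 .4 0 0 0 0;-.007 0 .44 0 0 0 0;-.007 0 .48 0 0 0 0'
python3 -m inch '0 0 .08 0 0 0 0;0 0 .16 0 0 0 0;0 0 .24 0 0 0 0;0 0 .3 0 0 0 0;0 0 .34 0 0 0 0;0 0 .37 0 0 0 0;0 0 .37 0 0 0 0;0 0 .37 0 0 0 0'
```

```text
time_s: 17.12
position: [589.2, 25.5, 112.1]
ee_rot: [0.0, 0.79, 0.614, 0.0]
force: [0.0, -0.2, -0.3]
width: 0.143
gripper_force: 48.8
time_s: 17.78
position: [589.2, 25.5, 75.3]
ee_rot: [0.0, 0.79, 0.614, 0.0]
force: [0.2, -0.2, -0.0]
width: 0.143
gripper_force: 48.9
```

```bash
python3 -m inch '0 0 0 0 0 0 0;0 0 0 0 0 0 1;0 0 0 0 0 0 1;0 0 0 0 0 0 1;0 0 -.2 0 0 0 1;0 0 -.4 0 0 0 1;0 0 -.7 0 0 0 1;0 0 -.95 0 0 0 1'
python3 -m inch '-.2 0 0 0 0 0 1;-.4 0 0 0 0 0 1;-.6 0 0 0 0 0 1;-.8 0 0 0 0 0 1;-1 0 0 0 0 0 1;-1 0 0 0 0 0 1;-1 0 0 0 0 0 1;-1 0 0 0 0 0 1'
python3 -m inch '-.2 0 0 0 0 0 1;-.4 0 0 0 0 0 1;-.6 0 0 0 0 0 1;-.8 0 0 0 0 0 1;-1 0 0 0 0 0 1;-1 0 0 0 0 0 1;-1 0 0 0 0 0 1;-1 0 0 0 0 0 1'
python3 -m inch '-.2 0 0 0 0 .07 1;-.4 0 0 0 0 .14 1;-.6 0 0 0 0 .21 1;-.8 0 0 0 0 .28 1;-1 0 0 0 0 .35 1;-1 0 0 0 0 .42 1;-1 0 0 0 0 .5 1;-1 0 0 0 0 .5 1'
python3 -m inch '-.2 .2 0 0 0 .07 1;-.4 .4 0 0 0 .14 1;-.6 .6 0 0 0 .21 1;-.714 .757 0 0 0 .28 1;-.714 .757 0 0 0 .35 1;-.714 .757 0 0 0 .42 1;-.714 .757 0 0 0 .42 1;-.714 .757 0 0 0 .42 1'
cat >> h.py <<'E'
def spools(c,im):
    out=[]
    for i in range(4):pass
    return out
E
python3 - <<'E'
from h import *
print(rel((495.4,-367.5,62),np.radians(-7)),state()['position'])
c,im=shot('wrist','w7.png')
import pickle;pickle.dump((c,im),open('w7.pkl','wb'))
g=cv2.cvtColor(im,cv2.COLOR_BGR2GRAY)
u=proj(c,(495.4,-367.5,90)).astype(int);print(u)
m=(g[u[1]-20:u[1]+20,u[0]-20:u[0]+20]>170).astype(np.uint8)
n,_,st,ce=cv2.connectedComponentsWithStats(m)
for i in range(1,n):
  if st[i,4]>20:
    q=ce[i]+u-20; print(st[i],q,ray(c,q,90))
E
```

```text
time_s: 18.45
position: [589.0, 25.4, 171.7]
ee_rot: [-0.0, 0.79, 0.614, 0.0]
force: [0.4, -0.6, -0.8]
width: 1.001
gripper_force: 0.0
time_s: 19.12
position: [564.7, -70.6, 170.5]
ee_rot: [-0.0, 0.789, 0.614, 0.0]
force: [-0.6, -0.4, -0.0]
width: 1.004
gripper_force: 0.0
time_s: 19.78
position: [540.4, -166.4, 170.4]
ee_rot: [-0.0, 0.789, 0.614, 0.001]
force: [0.0, 0.2, -1.1]
width: 1.0
gripper_force: 0.0
time_s: 20.45
position: [516.0, -263.4, 170.3]
ee_rot: [-0.0, 0.964, 0.264, 0.0]
force: [0.0, 0.1, 0.7]
width: 0.996
gripper_force: 0.0
time_s: 21.12
position: [493.3, -365.1, 170.1]
ee_rot: [-0.0, 0.998, -0.058, -0.0]
force: [0.1, 1.0, -0.8]
width: 1.002
gripper_force: 0.0
(array([0.024, 0.022, 1.081]), array([-0.001,  0.   ,  0.004]), array([-0.000e+00, -1.000e-03, -1.996e+00])) [ 493.30593797 -365.12311909  170.09400107]
[258 192]
[ 13  13  15  15 108] [258.18518519 191.83333333] [ 495.76263023 -366.97787145   90.        ]
```

```bash
python3 -m inch '.025 .015 .1 0 0 0 1;.025 .015 .25 0 0 0 1;.025 .015 .4 0 0 0 1;.025 .015 .55 0 0 0 1;.025 .015 .7 0 0 0 1;.025 .015 .85 0 0 0 1;.025 .015 .95 0 0 0 1;.025 .015 1 0 0 0 1'
python3 -m inch '0 0 .08 0 0 0 1;0 0 .08 0 0 0 1;0 0 .08 0 0 0 0;0 0 .08 0 0 0 0;0 0 .08 0 0 0 0;0 0 .08 0 0 0 0;0 0 .08 0 0 0 0;0 0 .08 0 0 0 0'
python3 -m inch '0 0 -.2 0 0 0 0;0 0 -.45 0 0 0 0;0 0 -.7 0 0 0 0;0 -.15 -.9 0 0 0 0;0 -.35 -1 0 0 0 0;0 -.6 -1 0 0 0 0;0 -.8 -1 0 0 0 0;0 -1 -1 0 0 0 0'
python3 -m inch '.1 -.2 -.1 0 0 0 0;.2 -.4 -.2 0 0 0 0;.3 -.6 -.3 0 0 0 0;.4 -.8 -.3 0 0 0 0;.4 -1 -.3 0 0 -.05 0;.4 -1 -.3 0 0 -.12 0;.4 -1 -.3 0 0 -.19 0;.4 -1 -.3 0 0 -.26 0'
python3 - <<'E'
from h import *
print(rel(blk(-3,-44,160),np.radians(76.1)))
E
```

```text
time_s: 21.83
position: [494.0, -367.7, 68.3]
ee_rot: [-0.001, 0.998, -0.061, -0.001]
force: [0.3, -0.5, 0.8]
width: 0.999
gripper_force: 0.0
time_s: 22.5
position: [494.7, -368.6, 62.7]
ee_rot: [0.0, 0.998, -0.062, 0.0]
force: [0.1, 1.8, 8.6]
width: 0.147
gripper_force: 42.8
time_s: 23.17
position: [507.0, -268.1, 162.7]
ee_rot: [-0.0, 0.998, -0.062, 0.0]
force: [0.8, -0.5, -0.3]
width: 0.143
gripper_force: 48.9
time_s: 23.83
position: [558.9, -174.3, 192.3]
ee_rot: [-0.0, 0.989, 0.145, -0.0]
force: [-0.4, -0.6, -0.5]
width: 0.148
gripper_force: 48.9
(array([ 0.671, -1.535,  0.323]), array([-0.  ,  0.  , -0.66]), array([0.  , 0.  , 1.34]))
```

```bash
python3 -m inch '.1 -.15 0 0 0 -.07 0;.2 -.3 0 0 0 -.14 0;.3 -.45 0 0 0 -.21 0;.4 -.6 0 0 0 -.28 0;.4 -.75 0 0 0 -.35 0;.4 -.75 0 0 0 -.42 0;.4 -.75 0 0 0 -.5 0;.4 -.75 0 0 0 -.5 0'
python3 -m inch '.2 -.1 0 0 0 -.07 0;.4 -.2 0 0 0 -.16 0;.6 -.3 0 0 0 -.16 0;.747 -.363 .1 0 0 -.16 0;.747 -.363 .3 0 0 -.16 0;.747 -.363 .32 0 0 -.16 0;.747 -.363 .32 0 0 -.16 0;.747 -.363 .32 0 0 -.16 0'
cat > ins.py <<'E'
from h import *
import sys
y=float(sys.argv[1]);p,R=tool();c,im=shot('wrist')
print(p,rel(blk(-3,y,160),np.radians(76.1))[1])
g=cv2.cvtColor(im,cv2.COLOR_BGR2GRAY)
cv2.imwrite('pics/ins%d.png'%-y,im)
# held spool's top: dark hole enclosed by bright ring near (256,268)
w=g[245:290,236:276]; m=cv2.inRange(w,150,255)
cs,h=cv2.findContours(m,cv2.RETR_CCOMP,cv2.CHAIN_APPROX_NONE)
for k,q in enumerate(cs):
    if h[0][k][3]>=0 and cv2.contourArea(q)>15:
        M=cv2.moments(q);t=np.array([M['m10']/M['m00']+236,M['m01']/M['m00']+245])
        T=R.inv().apply(ray(c,t,p[2]+28)-p);b=R.inv().apply(blk(-3,y,72)-p)
        print('px',t/.64,'spool',T,'bore',b,'shift',(b-T)[:2]/100)
E
python3 ins.py -44
```

```text
time_s: 24.5
position: [576.1, -91.6, 192.3]
ee_rot: [-0.0, 0.859, 0.511, -0.0]
force: [-0.7, 0.2, -0.5]
width: 0.146
gripper_force: 48.9
time_s: 25.17
position: [580.4, -10.1, 160.6]
ee_rot: [0.0, 0.79, 0.612, -0.0]
force: [-0.3, -0.7, -0.6]
width: 0.14
gripper_force: 48.9
[580.4088969  -10.10295411 160.61218706] [ 0.001  0.    -0.006]
px [399.03214127 414.38001337] spool [  1.77120638  -0.97334635 -28.00162314] bore [ 1.7898327  -1.81778479 88.61048543] shift [ 0.00018626 -0.00844438]
```

```bash
python3 -m inch '-.005 -.006 .1 0 0 0 0;-.005 -.006 .2 0 0 0 0;-.005 -.006 .28 0 0 0 0;-.005 -.006 .32 0 0 0 0;-.005 -.006 .36 0 0 0 0;-.005 -.006 .4 0 0 0 0;-.005 -.006 .44 0 0 0 0;-.005 -.006 .48 0 0 0 0'
python3 -m inch '0 0 .08 0 0 0 0;0 0 .16 0 0 0 0;0 0 .24 0 0 0 0;0 0 .3 0 0 0 0;0 0 .34 0 0 0 0;0 0 .37 0 0 0 0;0 0 .37 0 0 0 0;0 0 .37 0 0 0 0'
```

```text
time_s: 25.88
position: [579.8, -9.2, 112.0]
ee_rot: [0.0, 0.79, 0.614, 0.0]
force: [-1.2, 0.6, -0.5]
width: 0.142
gripper_force: 48.9
time_s: 26.55
position: [579.8, -9.3, 75.3]
ee_rot: [0.0, 0.79, 0.614, 0.0]
force: [-0.5, 0.6, -0.6]
width: 0.144
gripper_force: 49.0
```

```bash
python3 -m inch '0 0 0 0 0 0 0;0 0 0 0 0 0 1;0 0 0 0 0 0 1;0 0 0 0 0 0 1;0 0 -.2 0 0 0 1;0 0 -.4 0 0 0 1;0 0 -.7 0 0 0 1;0 0 -.95 0 0 0 1'
python3 -m inch '-.2 -.02 0 0 0 0 1;-.4 -.04 0 0 0 0 1;-.6 -.06 0 0 0 0 1;-.8 -.08 0 0 0 0 1;-1 -.1 0 0 0 0 1;-1 -.1 0 0 0 0 1;-1 -.1 0 0 0 0 1;-1 -.1 0 0 0 0 1'
python3 -m inch '-.2 -.02 0 0 0 0 1;-.4 -.04 0 0 0 0 1;-.6 -.06 0 0 0 0 1;-.8 -.08 0 0 0 0 1;-1 -.1 0 0 0 0 1;-1 -.1 0 0 0 0 1;-1 -.1 0 0 0 0 1;-1 -.1 0 0 0 0 1'
python3 -m inch '-.2 -.02 0 0 0 .07 1;-.4 -.04 0 0 0 .14 1;-.6 -.06 0 0 0 .21 1;-.8 -.08 0 0 0 .28 1;-1 -.1 0 0 0 .35 1;-1 -.1 0 0 0 .42 1;-1 -.1 0 0 0 .5 1;-1 -.1 0 0 0 .5 1'
python3 -m inch '-.2 .2 0 0 0 .07 1;-.4 .3 0 0 0 .14 1;-.556 .471 0 0 0 .21 1;-.556 .471 0 0 0 .28 1;-.556 .471 0 0 0 .35 1;-.556 .471 0 0 0 .42 1;-.556 .471 0 0 0 .42 1;-.556 .471 0 0 0 .42 1'
python3 - <<'E'
from h import *
print(rel((455.4,-362.4,62),np.radians(-7)),state()['position'])
c,im=shot('wrist','w8.png')
g=cv2.cvtColor(im,cv2.COLOR_BGR2GRAY)
u=proj(c,(455.4,-362.4,90)).astype(int);print(u)
m=(g[u[1]-20:u[1]+20,u[0]-20:u[0]+20]>170).astype(np.uint8)
n,_,st,ce=cv2.connectedComponentsWithStats(m)
for i in range(1,n):
  if st[i,4]>20:
    q=ce[i]+u-20; print(st[i],q,ray(c,q,90))
E
```

```text
time_s: 27.22
position: [579.6, -9.2, 171.7]
ee_rot: [-0.0, 0.79, 0.614, 0.0]
force: [0.2, 0.1, 1.1]
width: 1.001
gripper_force: 0.0
time_s: 27.88
position: [545.6, -102.9, 170.5]
ee_rot: [-0.0, 0.789, 0.614, 0.001]
force: [0.6, -0.2, 0.4]
width: 0.997
gripper_force: 0.0
time_s: 28.55
position: [511.8, -196.2, 170.4]
ee_rot: [-0.0, 0.789, 0.614, 0.001]
force: [0.7, 0.7, -0.3]
width: 1.002
gripper_force: 0.0
time_s: 29.22
position: [477.7, -290.8, 170.3]
ee_rot: [-0.0, 0.964, 0.264, 0.0]
force: [0.4, -0.2, 0.3]
width: 1.002
gripper_force: 0.0
time_s: 29.88
position: [453.8, -360.0, 170.1]
ee_rot: [-0.0, 0.998, -0.058, 0.0]
force: [0.9, 0.1, 0.5]
width: 0.999
gripper_force: 0.0
(array([0.019, 0.023, 1.081]), array([-0.   , -0.   ,  0.004]), array([ 0.000e+00, -1.000e-03, -1.996e+00])) [ 453.7961432  -359.9890554   170.14909597]
[259 192]
[13 13 15 15 93] [258.69892473 192.        ] [ 456.0550101  -362.21171409   90.        ]
[  0  30  40  10 400] [258.5 206.5] [ 444.63837466 -360.74845426   90.        ]
```

```bash
python3 -m inch '.025 .015 .1 0 0 0 1;.025 .015 .25 0 0 0 1;.025 .015 .4 0 0 0 1;.025 .015 .55 0 0 0 1;.025 .015 .7 0 0 0 1;.025 .015 .85 0 0 0 1;.025 .015 .95 0 0 0 1;.025 .015 1 0 0 0 1'
python3 -m inch '0 0 .08 0 0 0 1;0 0 .08 0 0 0 1;0 0 .08 0 0 0 0;0 0 .08 0 0 0 0;0 0 .08 0 0 0 0;0 0 .08 0 0 0 0;0 0 .08 0 0 0 0;0 0 .08 0 0 0 0'
python3 -m inch '0 0 -.2 0 0 0 0;0 0 -.45 0 0 0 0;0 0 -.7 0 0 0 0;0 -.15 -.9 0 0 0 0;0 -.35 -1 0 0 0 0;0 -.6 -1 0 0 0 0;0 -.8 -1 0 0 0 0;0 -1 -1 0 0 0 0'
python3 -m inch '.1 -.2 -.1 0 0 0 0;.2 -.4 -.2 0 0 0 0;.3 -.6 -.3 0 0 0 0;.4 -.8 -.3 0 0 0 0;.6 -1 -.3 0 0 -.05 0;.6 -1 -.3 0 0 -.12 0;.6 -1 -.3 0 0 -.19 0;.6 -1 -.3 0 0 -.26 0'
python3 - <<'E'
from h import *
print(rel(blk(-3,-80,160),np.radians(76.1)))
E
```

```text
time_s: 30.6
position: [454.4, -362.5, 68.4]
ee_rot: [-0.001, 0.998, -0.061, -0.001]
force: [0.1, 0.4, 0.0]
width: 1.001
gripper_force: 0.0
time_s: 31.27
position: [455.2, -363.3, 62.7]
ee_rot: [0.0, 0.998, -0.062, 0.0]
force: [-0.3, 1.6, 9.4]
width: 0.146
gripper_force: 42.7
time_s: 31.93
position: [467.4, -262.7, 162.7]
ee_rot: [-0.0, 0.998, -0.062, 0.0]
force: [1.0, 1.6, 0.1]
width: 0.142
gripper_force: 48.9
time_s: 32.6
position: [539.4, -171.4, 192.2]
ee_rot: [-0.0, 0.989, 0.145, -0.0]
force: [-0.1, -0.2, -0.7]
width: 0.138
gripper_force: 48.9
(array([ 0.667, -1.141,  0.322]), array([-0.  ,  0.  , -0.66]), array([0.  , 0.  , 1.34]))
```

```bash
python3 -m inch '.1 -.15 0 0 0 -.07 0;.2 -.3 0 0 0 -.14 0;.3 -.45 0 0 0 -.21 0;.4 -.6 0 0 0 -.28 0;.4 -.7 0 0 0 -.35 0;.4 -.7 0 0 0 -.42 0;.4 -.7 0 0 0 -.5 0;.4 -.7 0 0 0 -.5 0'
python3 -m inch '.2 -.05 0 0 0 -.07 0;.4 -.1 0 0 0 -.16 0;.5 -.123 0 0 0 -.16 0;.5 -.123 .1 0 0 -.16 0;.5 -.123 .3 0 0 -.16 0;.5 -.123 .32 0 0 -.16 0;.5 -.123 .32 0 0 -.16 0;.5 -.123 .32 0 0 -.16 0'
python3 ins.py -80
```

```text
time_s: 33.27
position: [557.7, -93.6, 192.3]
ee_rot: [-0.0, 0.859, 0.511, -0.0]
force: [-0.4, 0.9, -0.7]
width: 0.143
gripper_force: 48.9
time_s: 33.93
position: [571.0, -45.1, 160.2]
ee_rot: [0.0, 0.791, 0.612, -0.0]
force: [-0.0, 0.3, -0.7]
width: 0.146
gripper_force: 48.9
[570.96376478 -45.05800858 160.22472623] [ 0.     0.    -0.006]
px [399.11732456 414.62993421] spool [  1.70263726  -0.95289493 -28.00104301] bore [ 1.99985898 -0.99575998 88.22350205] shift [ 0.00297222 -0.00042865]
```

```bash
python3 -m inch '0 0 .1 0 0 0 0;0 0 .2 0 0 0 0;0 0 .28 0 0 0 0;0 0 .32 0 0 0 0;0 0 .36 0 0 0 0;0 0 .4 0 0 0 0;0 0 .44 0 0 0 0;0 0 .48 0 0 0 0'
python3 -m inch '0 0 .08 0 0 0 0;0 0 .16 0 0 0 0;0 0 .24 0 0 0 0;0 0 .3 0 0 0 0;0 0 .34 0 0 0 0;0 0 .37 0 0 0 0;0 0 .37 0 0 0 0;0 0 .37 0 0 0 0'
python3 -m inch '0 0 0 0 0 0 0;0 0 0 0 0 0 1;0 0 0 0 0 0 1;0 0 0 0 0 0 1;0 0 -.2 0 0 0 1;0 0 -.4 0 0 0 1;0 0 -.7 0 0 0 1;0 0 -.9 0 0 0 .5'
python3 - <<'E'
from h import *
for y in(-44,72):print(rel(blk(-8 if y>0 else -3,y,150),np.radians(76.1)))
E
```

```text
time_s: 34.65
position: [571.4, -44.0, 112.1]
ee_rot: [0.0, 0.79, 0.614, 0.0]
force: [0.2, -0.2, -0.7]
width: 0.147
gripper_force: 48.9
time_s: 35.32
position: [571.4, -44.0, 75.3]
ee_rot: [0.0, 0.79, 0.614, 0.0]
force: [0.4, -0.4, -1.0]
width: 0.142
gripper_force: 49.0
time_s: 35.98
position: [571.8, -44.0, 167.4]
ee_rot: [0.001, 0.79, 0.614, 0.001]
force: [0.6, 0.3, 0.2]
width: 0.877
gripper_force: 0.0
(array([ 0.367, -0.019,  0.174]), array([ 0.001, -0.   , -0.004]), array([-0.   , -0.002,  1.996]))
(array([ 1.526, -0.077,  0.175]), array([ 0.001, -0.   , -0.004]), array([-0.   , -0.002,  1.996]))
```

```bash
python3 -m inch '.2 -.01 0 0 0 0 0;.4 -.02 0 0 0 0 0;.6 -.03 0 0 0 0 0;.8 -.04 0 0 0 0 0;1 -.05 0 0 0 0 0;1 -.05 0 0 0 0 0;1 -.05 0 0 0 0 0;1 -.05 0 0 0 0 0'
python3 -m inch '.2 -.01 0 0 0 0 0;.4 -.02 .1 0 0 0 0;.526 -.027 .3 0 0 0 0;.526 -.027 .45 0 0 0 0;.526 -.027 .6 0 0 0 0;.526 -.027 .68 0 0 0 0;.526 -.027 .68 0 0 0 0;.526 -.027 .68 0 0 0 0'
python3 - <<'E'
from h import *
print(rel(blk(-8,72,74),np.radians(76.1)),state()['width'])
c,im=shot('wrist','w9.png')
hsv=cv2.cvtColor(im,cv2.COLOR_BGR2HSV)
E
```

```text
time_s: 36.65
position: [590.8, 53.1, 165.3]
ee_rot: [0.0, 0.79, 0.613, -0.0]
force: [0.8, -0.1, 0.3]
width: 0.002
gripper_force: 0.0
time_s: 37.32
position: [601.4, 104.5, 97.3]
ee_rot: [0.0, 0.79, 0.613, -0.0]
force: [0.1, -0.1, 0.1]
width: 0.004
gripper_force: 0.0
(array([0.014, 0.003, 0.233]), array([-0.   ,  0.   , -0.005]), array([1.000e-03, 0.000e+00, 1.995e+00])) 0.0036976438091065075
```

View pics/w9.png

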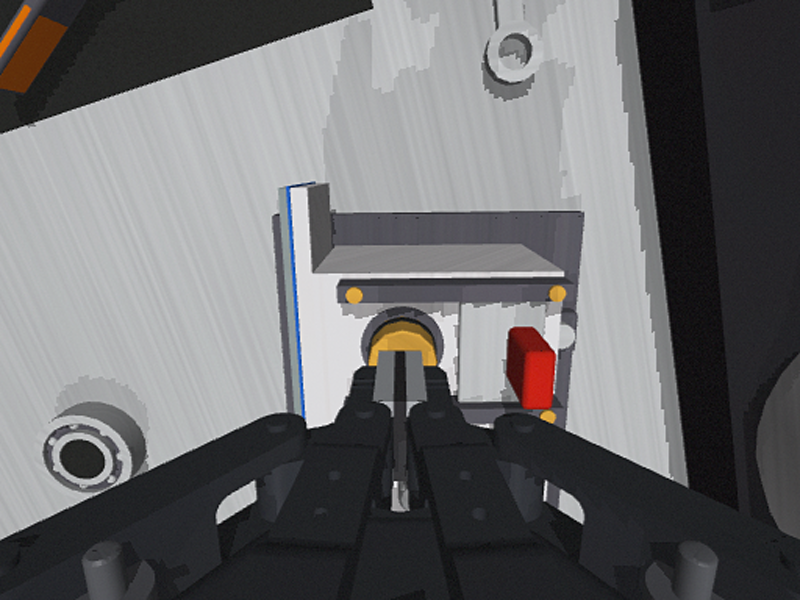

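```bash
python3 -m inch '.014 0 .03 0 0 0 0;.014 0 .07 0 0 0 0;.014 0 .1 0 0 0 0;.014 0 .13 0 0 0 0;.014 0 .16 0 0 0 0;.014 0 .19 0 0 0 0;.014 0 .22 0 0 0 0;.014 0 .235 0 0 0 0'
python3 -m inch '0 0 .01 0 0 0 0;0 0 .015 0 0 0 0;0 0 .02 0 0 0 0;0 0 .02 0 0 0 0;0 0 .02 0 0 0 0;0 0 .02 0 0 0 0;0 0 .02 0 0 0 0;0 0 .02 0 0 0 0'
```

```text
time_s: 38.03
position: [602.3, 107.3, 75.1]
ee_rot: [0.0, 0.79, 0.614, 0.001]
force: [-3.0, -0.7, 11.8]
width: 0.004
gripper_force: 5.6
time_s: 38.7
position: [602.3, 107.3, 74.1]
ee_rot: [0.0, 0.79, 0.614, 0.001]
force: [-3.4, -1.4, 15.6]
width: -0.001
gripper_force: 7.8
```

```bash
python3 -m inch '0 0 .01 0 0 0 0;0 0 .02 0 0 0 0;0 0 .02 0 0 0 0;0 0 .02 0 0 0 0;0 0 .02 0 0 0 0;0 0 .02 0 0 0 0;0 0 .02 0 0 0 0;0 0 .02 0 0 0 0'
python3 -m inch '0 0 0 0 0 0 0;0 0 -.1 0 0 0 0;0 0 -.25 0 0 0 0;0 0 -.5 0 0 0 .3;0 0 -.7 0 0 0 .5;0 0 -.7 0 0 0 .5;0 0 -.7 0 0 0 .5;0 0 -.7 0 0 0 .5'
python3 - <<'E'
from h import *
import pickle
p,R=tool();c,im=shot('wrist','w10.png');pickle.dump((c,im),open('w10.pkl','wb'))
hsv=cv2.cvtColor(im,cv2.COLOR_BGR2HSV)
m=cv2.inRange(hsv,(15,120,100),(32,255,255));
n,_,st,ce=cv2.connectedComponentsWithStats(m)
for i in range(1,n):
    if st[i,4]>15: print(st[i],ce[i]/.64, ray(c,ce[i],74 if st[i,4]>300 else 83))
m=cv2.inRange(hsv,(0,150,80),(8,255,255));n,_,st,ce=cv2.connectedComponentsWithStats(m)
for i in range(1,n):
    if st[i,4]>50: print('red',st[i],ce[i]/.64,ray(c,ce[i],104))
X=np.array([np.cos(YAW),np.sin(YAW),0])
print(p,blk(40,72,104),rel(blk(40,72,90),np.radians(76.1)))
E
```

```text
time_s: 39.37
position: [602.3, 107.3, 73.9]
ee_rot: [0.001, 0.79, 0.614, 0.001]
force: [-6.9, -1.6, 29.6]
width: -0.002
gripper_force: 14.5
time_s: 40.03
position: [601.2, 107.0, 139.3]
ee_rot: [-0.0, 0.79, 0.614, -0.0]
force: [0.9, 0.9, -0.4]
width: 0.499
gripper_force: 0.0
[ 34  25  28  39 134] [74.54524254 67.74720149] [505.23255094 237.06472021  83.        ]
[333 171   9   9  61] [526.63934426 273.28381148] [658.15819204 115.08254535  83.        ]
[230 172   8   8  56] [364.84375    274.55357143] [591.34754733 131.56415925  83.        ]
[242 188  33  32 668] [402.98465569 317.6693488 ] [601.70251358 106.13436401  74.        ]
[232 237   8   8  49] [367.72959184 375.31887755] [580.26465401  86.4425591   83.        ]
[330 236   8   8  40] [521.640625  373.0078125] [647.66585923  70.43008618  83.        ]
red [314 193  21  40 603] [508.29187396 332.33830846] [642.52312252  99.28265338 104.        ]
[601.23724924 106.95183336 139.2982093 ] [648.69507832  94.28246497 104.        ] (array([-0.004,  0.494,  0.487]), array([-0.001,  0.001, -0.004]), array([1.000e-03, 2.000e-03, 1.996e+00]))
```

View pics/w10.png

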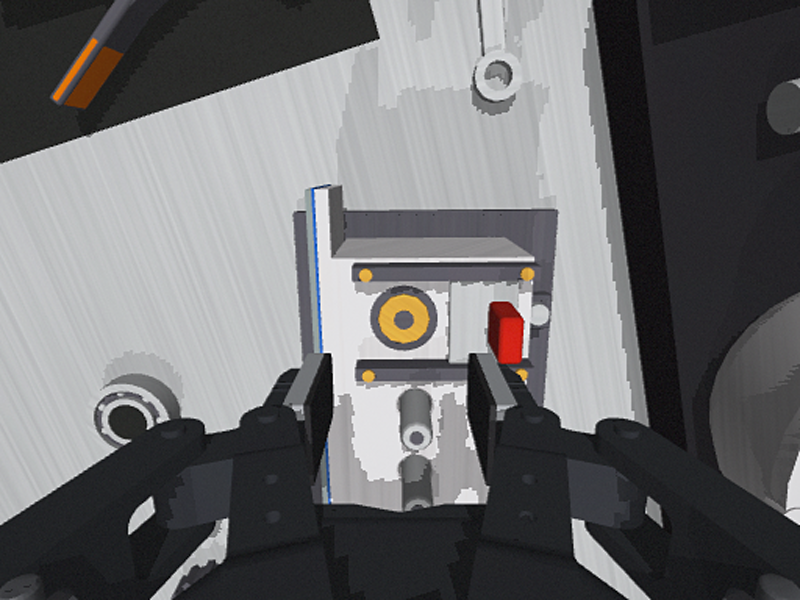

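```bash
python3 - <<'E'
from h import *
import pickle
c,im=pickle.load(open('w10.pkl','rb'));p,R=tool()
T=ray(c,np.array((511,340))*.64,104);v=T-O;print(T,'blk',v[0]*np.cos(YAW)+v[1]*np.sin(YAW),-v[0]*np.sin(YAW)+v[1]*np.cos(YAW))
print('spool28 exp px',proj(c,blk(-3,28,102))/.64)
print(rel([T[0],T[1],90],np.radians(76.1)))
E
```

```text
[642.94900794  95.87378813 104.        ] blk 34.039914331629035 72.16435637293564
spool28 exp px [416.86327071 437.29743658]
(array([-0.003,  0.435,  0.487]), array([-0.001,  0.001, -0.004]), array([1.000e-03, 2.000e-03, 1.996e+00]))
```

```bash
python3 -m inch '0 .15 0 0 0 0 .5;0 .3 0 0 0 0 .5;0 .435 0 0 0 0 .5;0 .435 .1 0 0 0 .5;0 .435 .25 0 0 0 .5;0 .435 .4 0 0 0 .5;0 .435 .53 0 0 0 .5;0 .435 .53 0 0 0 .5'
python3 -m inch '0 0 0 0 0 0 0;0 0 0 0 0 0 0;0 0 0 0 0 0 0;0 0 0 0 0 0 0;0 0 0 0 0 0 0;0 0 0 0 0 0 0;0 0 0 0 0 0 0;0 0 0 0 0 0 0' 25
python3 -m inch '0 -.04 0 0 0 0 0;0 -.08 0 0 0 0 0;0 -.12 0 0 0 0 0;0 -.16 0 0 0 0 0;0 -.2 0 0 0 0 0;0 -.24 0 0 0 0 0;0 -.26 0 0 0 0 0;0 -.26 0 0 0 0 0'
```

```text
time_s: 40.75
position: [640.3, 96.1, 82.5]
ee_rot: [-0.002, 0.789, 0.614, -0.003]
force: [-1.2, -0.9, 0.5]
width: 0.502
gripper_force: 0.0
time_s: 41.42
position: [644.3, 96.6, 87.5]
ee_rot: [0.0, 0.79, 0.614, 0.001]
force: [-0.7, 0.4, 3.6]
width: 0.111
gripper_force: 29.4
time_s: 42.08
position: [618.2, 103.0, 87.4]
ee_rot: [0.0, 0.789, 0.614, 0.0]
force: [1.4, 0.3, 5.5]
width: 0.107
gripper_force: 29.8
```

```bash
python3 -m inch '0 -.01 0 0 0 0 0;0 -.02 0 0 0 0 0;0 -.03 0 0 0 0 0;0 -.03 0 0 0 0 0;0 -.03 0 0 0 0 0;0 -.03 0 0 0 0 0;0 -.03 0 0 0 0 0;0 -.03 0 0 0 0 0'
python3 -m inch '0 -.01 0 0 0 0 0;0 -.015 0 0 0 0 0;0 -.015 0 0 0 0 0;0 -.015 0 0 0 0 0;0 -.015 0 0 0 0 0;0 -.015 0 0 0 0 0;0 -.015 0 0 0 0 0;0 -.015 0 0 0 0 0'
```

```text
time_s: 42.75
position: [616.6, 103.4, 87.4]
ee_rot: [0.001, 0.79, 0.614, 0.001]
force: [3.2, -1.3, 6.5]
width: 0.109
gripper_force: 29.7
time_s: 43.42
position: [616.6, 103.4, 87.5]
ee_rot: [0.001, 0.79, 0.613, 0.002]
force: [6.5, -1.2, 4.7]
width: 0.102
gripper_force: 29.5
```

```bash
python3 -m inch '0 -.02 0 0 0 0 0;0 -.03 0 0 0 0 0;0 -.03 0 0 0 0 0;0 -.03 0 0 0 0 0;0 -.03 0 0 0 0 0;0 -.03 0 0 0 0 0;0 -.03 0 0 0 0 0;0 -.03 0 0 0 0 0'
python3 -m inch '0 .03 0 0 0 0 .5;0 .03 0 0 0 0 .5;0 .03 0 0 0 0 .5;0 .03 0 0 0 0 .5;0 .03 -.1 0 0 0 .5;0 .03 -.25 0 0 0 .5;0 .03 -.4 0 0 0 .5;0 .03 -.6 0 0 0 .5'
python3 -m inch '-.1 0 -.2 0 0 0 1;-.2 0 -.4 0 0 0 1;-.3 0 -.6 0 0 0 1;-.4 0 -.7 0 0 0 1;-.4 0 -.7 0 0 0 1;-.4 0 -.7 0 0 0 1;-.4 0 -.7 0 0 0 1;-.4 0 -.7 0 0 0 1'
python3 - <<'E'
from h import *
import pickle
p,R=tool();c,im=shot('wrist');ct,it=shot('top','top2.png');pickle.dump((c,im,ct,it),open('w11.pkl','wb'))
cv2.imwrite('pics/w11.png',cv2.resize(im,(800,600)))
E
```

```text
time_s: 44.08
position: [616.4, 103.4, 87.7]
ee_rot: [0.003, 0.79, 0.613, 0.004]
force: [11.8, -2.6, -0.2]
width: 0.109
gripper_force: 28.9
time_s: 44.75
position: [613.0, 104.0, 147.0]
ee_rot: [-0.001, 0.789, 0.614, -0.001]
force: [-0.1, 0.6, -0.2]
width: 0.5
gripper_force: 0.0
time_s: 45.42
position: [603.6, 66.1, 215.4]
ee_rot: [-0.001, 0.789, 0.614, -0.001]
force: [0.7, 0.7, 0.2]
width: 1.001
gripper_force: 0.0
```

View pics/w11.png

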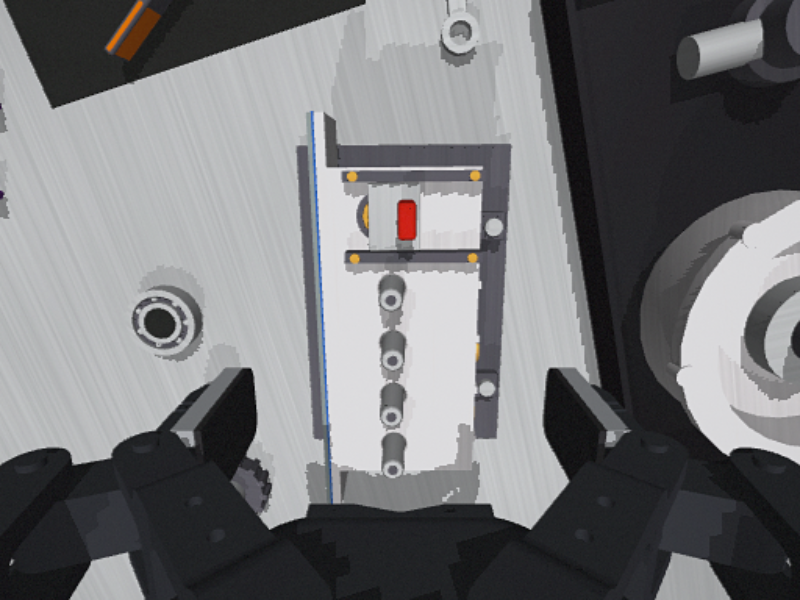

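```bash
cat >> h.py <<'E'
def b2(v): v=np.array(v)-O; return np.array([v[0]*np.cos(YAW)+v[1]*np.sin(YAW),-v[0]*np.sin(YAW)+v[1]*np.cos(YAW),v[2]])
def orange(c,im,amin=15):
    hsv=cv2.cvtColor(im,cv2.COLOR_BGR2HSV); m=cv2.inRange(hsv,(5,110,40),(16,255,255))
    n,l,st,ce=cv2.connectedComponentsWithStats(m,connectivity=8); out=[]
    for i in range(1,n):
        if st[i,4]>=amin:
            ys,xs=np.nonzero(l==i); P=np.array([ray(c,(x,y),20)[:2] for x,y in zip(xs,ys)])
            ev,V=np.linalg.eigh(np.cov((P-P.mean(0)).T)); d=V[:,1]; q=(P-P.mean(0))@d
            out.append((st[i,4],P.mean(0).round(1),(P.mean(0)+d*q.min()).round(1),(P.mean(0)+d*q.max()).round(1)))
    return out
E
python3 - <<'E'
from h import *
import pickle
c,im,ct,it=pickle.load(open('w11.pkl','rb'))
for q in ((391,299),(392,359),(392,417),(392,470)): print('spool',b2(ray(c,np.array(q)*.64,102)).round(1))
print('tab',b2(ray(c,np.array((407,221))*.64,104)))
for o in orange(ct,it): print(o)
s=state();print(s['qpos'].round(2),rel((510,340,230),0))
for q in ((318,180),(272,215),(185,211)): print(ray(ct,np.array(q)*.64,10))
E
```

```text
spool [ -2.9  28.8 102. ]
spool [ -2.8  -7.  102. ]
spool [ -3.2 -43.9 102. ]
spool [ -3.5 -80.  102. ]
tab [  6.01408346  71.91457036 104.        ]
(np.int32(236), array([939.7, 856.2]), array([989.7, 876.5]), array([901.6, 840.7]))
(np.int32(44), array([992.5, 680.9]), array([983. , 662.2]), array([1003.3,  702.4]))
(np.int32(18), array([1002.4,  558.8]), array([1016.6,  570.2]), array([991.8, 550.3]))
(np.int32(27), array([1013.3,  533.2]), array([1005.4,  523.9]), array([1025.2,  547.2]))
(np.int32(36), array([1021.,  476.]), array([1028. ,  455.1]), array([1014.3,  496.1]))
(np.int32(28), array([1040.4,  282.5]), array([1037.7,  266.7]), array([1043.5,  300.9]))
(np.int32(20), array([1030.4,  259.4]), array([1044.6,  249. ]), array([1016.8,  269.4]))
(np.int32(989), array([ 787.7, -498.8]), array([ 885.4, -480.3]), array([ 708.3, -513.9]))
(np.int32(29), array([541.8, 302.2]), array([555.9, 306. ]), array([529.2, 298.7]))
(np.int32(27), array([505.6, 402.1]), array([519.1, 401. ]), array([494.7, 403.1]))
(np.int32(30), array([471.3, 255.7]), array([487.2, 266.2]), array([457. , 246.3]))
(np.int32(49), array([458.4, 302.6]), array([477.4, 302.5]), array([439.4, 302.7]))
(np.int32(53), array([427.3, 429.8]), array([443.5, 422.3]), array([411.8, 436.9]))
(np.int32(51), array([424.2, 379.2]), array([443.1, 384.6]), array([407.5, 374.5]))
[-0.07  0.59 -0.13  1.65  0.09  0.91 -0.49] (array([ 2.426, -1.584, -0.142]), array([-0.001,  0.001,  0.842]), array([-1.000e-03, -1.000e-03, -1.158e+00]))
[673.5599011  195.88827793  10.        ]
[594.68043197 274.07267538  10.        ]
[585.7856276  439.89061727  10.        ]
```

```bash
python3 -m inch '.2 -.15 0 0 0 0 1;.4 -.3 0 0 0 0 1;.6 -.45 0 0 0 0 1;.8 -.6 0 0 0 0 1;.96 -.78 0 0 0 0 1;.96 -.78 0 0 0 .05 1;.96 -.78 0 0 0 .1 1;.96 -.78 0 0 0 .16 1'
python3 - <<'E'
from h import *
print(rel((490,285,190),np.radians(16.6)))
E
```

```text
time_s: 46.18
position: [551.9, 178.5, 216.1]
ee_rot: [-0.0, 0.861, 0.509, -0.001]
force: [-0.7, -0.9, 0.2]
width: 1.001
gripper_force: 0.0
(array([ 0.635, -1.056,  0.262]), array([-0.   ,  0.001,  0.495]), array([-1.000e-03, -1.000e-03, -1.505e+00]))
```

```bash
python3 -m inch '.1 -.2 0 0 0 .07 1;.2 -.4 .1 0 0 .14 1;.35 -.6 .2 0 0 .21 1;.5 -.8 .26 0 0 .28 1;.635 -1 .26 0 0 .35 1;.635 -1 .26 0 0 .42 1;.635 -1 .26 0 0 .495 1;.635 -1 .26 0 0 .495 1'
python3 - <<'E'
from h import *
import pickle
p,R=tool();c,im=shot('wrist','w12.png');pickle.dump((c,im),open('w12.pkl','wb'))
for o in orange(c,im,30): print(o)
E
```

```text
time_s: 46.85
position: [494.5, 282.2, 190.0]
ee_rot: [0.0, 0.989, 0.145, -0.001]
force: [-0.2, 0.6, 0.3]
width: 0.999
gripper_force: 0.0
(np.int32(32), array([540.1, 302.8]), array([550.3, 303.7]), array([531.3, 302. ]))
(np.int32(43), array([511. , 399.1]), array([519.3, 399.6]), array([495.2, 398.3]))
(np.int32(56), array([502.9, 403.6]), array([512.6, 403. ]), array([495.7, 404.1]))
(np.int32(141), array([429.4, 427.1]), array([448.1, 419. ]), array([409.3, 435.8]))
(np.int32(194), array([427.8, 377.3]), array([447.3, 381.6]), array([408.4, 373.1]))
```

View pics/w12.png

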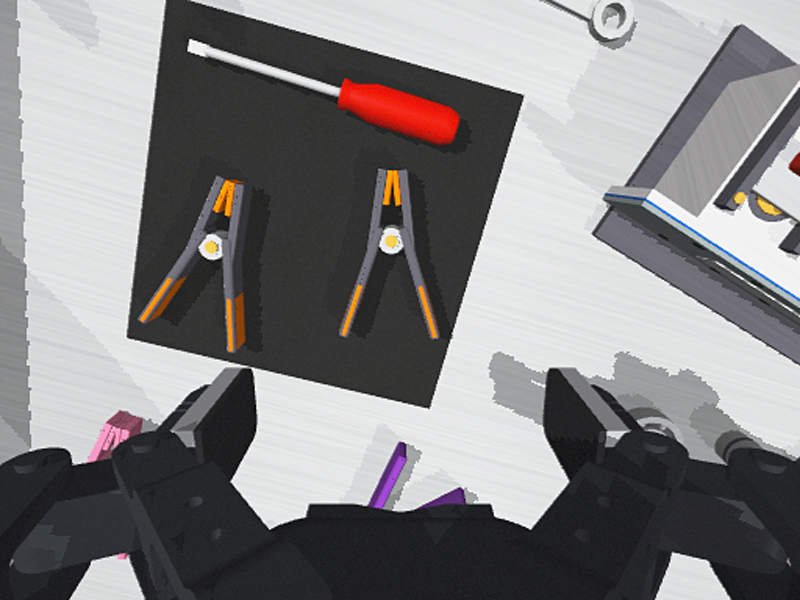

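```bash
python3 - <<'E'
from h import *
import pickle
c,im=pickle.load(open('w12.pkl','rb'));p,R=tool()
W=lambda q,z=22:ray(c,np.array(q)*.64,z)
piv=W((391,240.5));tip=W((393,170));h1=W((344,336));h2=W((435,337))
m=(h1+h2)/2;d=(tip-m)[:2];d/=np.linalg.norm(d)
print(piv,tip,m,np.degrees(np.arctan2(d[1],d[0])),np.linalg.norm(tip-piv),np.linalg.norm(m-piv),np.linalg.norm(h1-h2))
g=piv.copy();g[:2]-=45*d;print('grasp',g,rel([g[0],g[1],4],np.arctan2(d[1],d[0])),p)
print('a', W((211,246)),W((231,181)),W((142,319)),W((232,351)))
E
```

```text
[510.41869865 293.239477    22.        ] [553.38834009 304.58676442  22.        ] [446.56153714 275.49740332  22.        ] 15.232541181515398 44.4426711300088 66.27607603581497 62.54004649299866
grasp [466.99966437 281.41630219  22.        ] (array([-0.266, -0.08 ,  1.862]), array([0.001, 0.001, 0.019]), array([-1.000e-03,  1.000e-03, -1.981e+00])) [494.86379675 281.65699102 190.18399578]
a [473.22552391 404.87107528  22.        ] [517.62961802 400.59835932  22.        ] [410.36701141 440.3765926   22.        ] [405.03762439 377.06506501  22.        ]
```

```bash
python3 -m inch '-.1 -.03 .2 0 0 .019 1;-.2 -.06 .4 0 0 .019 1;-.266 -.08 .6 0 0 .019 1;-.266 -.08 .8 0 0 .019 1;-.266 -.08 .95 0 0 .019 1;-.266 -.08 1 0 0 .019 1;-.266 -.08 1 0 0 .019 1;-.266 -.08 1 0 0 .019 1'
python3 -m inch '0 0 .15 0 0 0 1;0 0 .3 0 0 0 1;0 0 .45 0 0 0 1;0 0 .6 0 0 0 1;0 0 .7 0 0 0 1;0 0 .78 0 0 0 1;0 0 .78 0 0 0 1;0 0 .78 0 0 0 1'
python3 - <<'E'
from h import *
print(rel((467,281.4,4),np.radians(15.2)))
E
```

```text
time_s: 47.57
position: [468.0, 281.1, 91.0]
ee_rot: [-0.0, 0.991, 0.131, 0.0]
force: [-0.2, 0.0, -0.2]
width: 1.001
gripper_force: 0.0
time_s: 48.23
position: [467.9, 281.2, 13.1]
ee_rot: [-0.0, 0.991, 0.131, 0.0]
force: [-0.3, 0.6, -0.1]
width: 1.002
gripper_force: 0.0
(array([-0.009, -0.004,  0.091]), array([-0.   , -0.   , -0.002]), array([-0.   ,  0.   ,  1.998]))
```

```bash
python3 -m inch '-.009 0 .05 0 0 0 1;-.009 0 .09 0 0 0 1;-.009 0 .09 0 0 0 .6;-.009 0 .09 0 0 0 .6;-.009 0 .09 0 0 0 .5;-.009 0 .09 0 0 0 .4;-.009 0 .09 0 0 0 .3;-.009 0 .09 0 0 0 .2' 40
python3 -m inch '0 0 0 0 0 0 .1;0 0 0 0 0 0 0;0 0 0 0 0 0 0;0 0 0 0 0 0 0;0 0 0 0 0 0 0;0 0 0 0 0 0 0;0 0 0 0 0 0 0;0 0 0 0 0 0 0'
python3 - <<'E'
from h import *
import pickle
p,R=tool();c,im=shot('wrist','w13.png');pickle.dump((c,im,p),open('w13.pkl','wb'))
for o in orange(c,im,20): print(o)
E
```

```text
time_s: 48.9
position: [467.5, 281.8, 5.6]
ee_rot: [-0.001, 0.991, 0.131, 0.001]
force: [-1.1, -0.9, 13.6]
width: 0.308
gripper_force: 39.0
time_s: 49.57
position: [467.5, 281.7, 5.6]
ee_rot: [-0.001, 0.991, 0.131, 0.001]
force: [-1.7, -0.3, 12.1]
width: 0.303
gripper_force: 39.0
(np.int32(374), array([547.9, 292.7]), array([560.4, 293.7]), array([537.2, 291.8]))
(np.int32(379), array([541.9, 314.9]), array([553. , 320.4]), array([532.1, 310.1]))
(np.int32(238), array([510.1, 398.1]), array([520.5, 396.1]), array([495.8, 400.7]))
(np.int32(157), array([470. , 276.4]), array([489.2, 282.1]), array([448.6, 270.1]))
(np.int32(188), array([467.6, 288.7]), array([485.6, 293.5]), array([445.2, 282.9]))
(np.int32(449), array([459.2, 290.7]), array([478.7, 295.8]), array([442. , 286.3]))
(np.int32(358), array([462.9, 269.8]), array([484.1, 275.5]), array([447.6, 265.6]))
(np.int32(1802), array([430.8, 375. ]), array([451.6, 377.9]), array([406.9, 371.7]))
(np.int32(84), array([416.2, 382.2]), array([432.8, 385.9]), array([402.9, 379.2]))
```

```bash
python3 -m inch '0 0 -.1 0 0 0 0;0 0 -.25 0 0 0 0;0 0 -.4 0 0 0 0;0 0 -.6 0 0 0 0;0 .1 -.8 0 0 0 0;0 .25 -1 0 0 0 0;0 .45 -1 0 0 0 0;0 .6 -1 0 0 0 0'
python3 -m inch '-.05 .2 -.1 0 0 0 0;-.1 .4 -.2 0 0 0 0;-.15 .6 -.3 0 0 0 0;-.2 .8 -.45 0 0 0 0;-.25 1 -.45 0 0 0 0;-.25 1 -.45 0 0 0 0;-.25 1 -.45 0 0 0 0;-.25 1 -.45 0 0 0 0'
python3 -m inch '-.05 .2 0 0 0 0 0;-.1 .4 0 0 0 0 0;-.15 .6 0 0 0 0 0;-.2 .8 0 0 0 0 0;-.25 1 0 0 0 0 0;-.25 1 0 0 0 0 0;-.25 1 0 0 0 0 0;-.25 1 0 0 0 0 0'
python3 - <<'E'
from h import *
print(rel(blk(-45,-240,150),np.radians(76.1)))
E
```

```text
time_s: 50.28
position: [483.4, 222.0, 105.7]
ee_rot: [-0.0, 0.991, 0.131, 0.001]
force: [0.3, -0.4, -1.3]
width: 0.305
gripper_force: 40.0
time_s: 50.95
position: [484.0, 120.5, 149.0]
ee_rot: [-0.0, 0.991, 0.131, 0.0]
force: [-0.2, 0.5, -0.4]
width: 0.306
gripper_force: 40.0
time_s: 51.62
position: [486.0, 18.4, 148.6]
ee_rot: [-0.0, 0.991, 0.132, -0.0]
force: [-0.1, -0.4, -0.6]
width: 0.304
gripper_force: 40.0
(array([-0.489,  2.008, -0.015]), array([-0.001, -0.   , -0.677]), array([-0.000e+00,  1.000e-03,  1.323e+00]))
```

```bash
python3 -m inch '-.05 .2 0 0 0 -.06 0;-.1 .4 0 0 0 -.12 0;-.15 .6 0 0 0 -.18 0;-.2 .8 0 0 0 -.25 0;-.25 1 0 0 0 -.32 0;-.25 1 0 0 0 -.4 0;-.25 1 0 0 0 -.4 0;-.25 1 0 0 0 -.4 0'
python3 -m inch '-.2 .15 0 0 0 -.06 0;-.4 .3 0 0 0 -.12 0;-.6 .5 0 0 0 -.18 0;-.786 .675 0 0 0 -.24 0;-.786 .675 0 0 0 -.277 0;-.786 .675 0 0 0 -.277 0;-.786 .675 0 0 0 -.277 0;-.786 .675 0 0 0 -.277 0'
python3 - <<'E'
from h import *
import pickle
p,R=tool();c,im=shot('wrist','w14.png');pickle.dump((c,im,p),open('w14.pkl','wb'))
print(rel(blk(-45,-240,40),np.radians(76.1)))
for o in orange(c,im,20): print(o)
E
python3 - <<'E'
from h import *
import pickle
c,im,p=pickle.load(open('w14.pkl','rb'));R=tool()[1]
# pads: orange blobs ahead; measure at pad top height p.z+17 
hsv=cv2.cvtColor(im,cv2.COLOR_BGR2HSV); m=cv2.inRange(hsv,(5,110,40),(16,255,255))
n,l,st,ce=cv2.connectedComponentsWithStats(m)
for i in range(1,n):
    if st[i,4]>80: print(st[i],ce[i]/.64, R.inv().apply(ray(c,ce[i],p[2]+16)-p).round(1))
E
```

```text
time_s: 52.28
position: [488.0, -84.6, 148.7]
ee_rot: [-0.001, 0.903, 0.43, 0.0]
force: [-0.9, -0.2, -1.0]
width: 0.308
gripper_force: 40.1
time_s: 52.95
position: [491.2, -187.5, 148.8]
ee_rot: [-0.0, 0.788, 0.616, 0.0]
force: [-0.1, 0.1, -0.1]
width: 0.309
gripper_force: 40.0
(array([-0.005,  0.002,  1.088]), array([-0.   , -0.   , -0.001]), array([-1.000e-03,  0.000e+00,  1.999e+00]))
(np.int32(759), array([538.3, -94.9]), array([ 528.2, -117.6]), array([548. , -73.2]))
(np.int32(726), array([488.3, -83. ]), array([ 487.1, -107.4]), array([489.4, -59.2]))
(np.int32(122), array([ 461.5, -246.2]), array([ 449.7, -292.4]), array([ 470.7, -210.4]))
(np.int32(132), array([ 486.8, -256.4]), array([ 477.5, -297. ]), array([ 495.2, -219.5]))
(np.int32(501), array([ 450. , -258.1]), array([ 439.8, -298.2]), array([ 459.4, -220.9]))
(np.int32(451), array([ 492.8, -268.8]), array([ 483.5, -309.1]), array([ 501.6, -230.4]))
[275  31  22  63 759] [445.5265975   97.21879117] [ 82.2  10.7 -15.9]
[212  32  23  62 726] [348.08023416  98.47839187] [ 81.9 -13.5 -15.9]
[241 210   2  81 122] [377.59989754 384.32377049] [  4.8  -7.2 -16. ]
[269 213   3  76 132] [421.24763258 389.89109848] [  3.1   5.5 -16. ]
[230 223   8  75 501] [364.57085828 405.3112525 ] [ -1.9 -11.1 -16. ]
[276 222   6  76 451] [435.16144678 405.33883038] [ -1.9   9.6 -16. ]
```

View pics/w14.png

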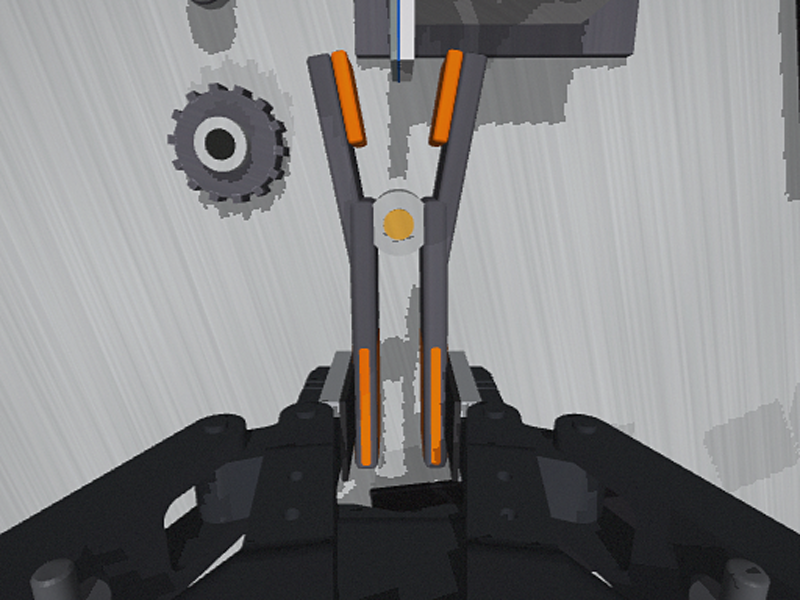

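```bash
python3 -m inch '0 0 .2 0 0 0 0;0 0 .4 0 0 0 0;0 0 .6 0 0 0 0;0 0 .8 0 0 0 0;0 0 .95 0 0 0 0;0 0 1 0 0 0 0;0 0 1 0 0 0 0;0 0 1 0 0 0 0'
python3 -m inch '0 0 .08 0 0 0 0;0 0 .08 0 0 0 0;0 0 .08 0 0 0 0;0 0 .08 0 0 0 0;0 0 .08 0 0 0 0;0 0 .08 0 0 0 0;0 0 .08 0 0 0 0;0 0 .08 0 0 0 0'
python3 - <<'E'
from h import *
import pickle
c,im,p=pickle.load(open('w14.pkl','rb'))
for x in(-50,-40): print(proj(c,blk(x,-130,72))/.64)
# measured ear columns at row ~ (800px) 60
r=im[int(60*.64)];print([tuple(map(int,r[k])) for k in range(246,270)])
print(rel(blk(-45,-195,40),np.radians(76.1)))
p,R=tool();c,im=shot('wrist','w15.png');pickle.dump((c,im,p),open('w15.pkl','wb'))
hsv=cv2.cvtColor(im,cv2.COLOR_BGR2HSV); m=cv2.inRange(hsv,(5,110,40),(16,255,255))
n,l,st,ce=cv2.connectedComponentsWithStats(m)
for i in range(1,n):
    if st[i,4]>80 and ce[i][1]<120: print(st[i],ce[i]/.64, R.inv().apply(ray(c,ce[i],p[2]+16)-p).round(1))
for x in(-50,-40): print(proj(c,blk(x,-130,72))/.64)
E
```

```text
time_s: 53.67
position: [491.3, -189.1, 49.2]
ee_rot: [0.0, 0.788, 0.616, 0.0]
force: [0.8, -0.1, -0.6]
width: 0.308
gripper_force: 40.1
time_s: 54.33
position: [490.9, -189.8, 41.0]
ee_rot: [0.0, 0.788, 0.615, 0.0]
force: [0.2, 0.2, -1.0]
width: 0.304
gripper_force: 40.0
[389.74446577  59.34521037]
[413.56179798  59.27273307]
[(130, 130, 128), (130, 129, 130), (132, 128, 130), (113, 112, 111), (109, 108, 102), (109, 109, 101), (81, 81, 78), (76, 82, 80), (151, 84, 44), (187, 91, 24), (113, 103, 103), (99, 101, 102), (102, 103, 103), (102, 100, 101), (102, 101, 101), (102, 101, 101), (101, 101, 101), (102, 102, 102), (102, 101, 101), (122, 121, 120), (122, 122, 121), (124, 124, 122), (126, 125, 125), (129, 126, 127)]
(array([ 0.467, -0.002,  0.01 ]), array([ 0.   , -0.   , -0.001]), array([-0.   , -0.   ,  1.999]))
[275  31  22  63 761] [445.41310775  97.01051248] [ 82.2  10.6 -16. ]
[212  32  23  62 722] [348.04362881  98.64958449] [ 81.9 -13.6 -16. ]
[376.87952741 -70.26723541]
[426.49856996 -70.46008772]
```

```bash
python3 -m inch '.05 .01 0 0 0 0 0;.1 .01 0 0 0 0 0;.17 .01 0 0 0 0 0;.24 .01 0 0 0 0 0;.31 .01 0 0 0 0 0;.38 .01 0 0 0 0 0;.44 .01 0 0 0 0 0;.465 .01 0 0 0 0 0'
python3 - <<'E'
from h import *
import pickle
p,R=tool();print(b2(p),state()['force']);c,im=shot('wrist','w16.png');pickle.dump((c,im,p),open('w16.pkl','wb'))
hsv=cv2.cvtColor(im,cv2.COLOR_BGR2HSV); m=cv2.inRange(hsv,(5,110,40),(16,255,255))
n,l,st,ce=cv2.connectedComponentsWithStats(m)
for i in range(1,n):
    if st[i,4]>80 and ce[i][1]<120: print(st[i],ce[i]/.64, b2(ray(c,ce[i],p[2]+16)).round(1))
E
```

```text
time_s: 55.05
position: [503.5, -143.4, 40.8]
ee_rot: [-0.0, 0.788, 0.616, 0.0]
force: [0.0, -3.6, 0.1]
width: 0.308
gripper_force: 40.0
[ -43.88470609 -193.61644089   40.8378531 ] [ 0.04291755 -3.61751001  0.10238116]
[212  32  23  62 741] [348.32152497  98.50919366] [ -57.3 -111.7   56.8]
[274  32  23  62 777] [445.1496139   97.90862291] [ -33.3 -111.6   56.8]
```

```bash
python3 -m inch '-.02 0 0 0 0 0 0;-.02 0 0 0 0 0 0;-.02 0 0 0 0 0 .3;-.02 0 0 0 0 0 .36;-.02 0 0 0 0 0 .42;-.02 0 0 0 0 0 .48;-.02 0 0 0 0 0 .56;-.02 0 0 0 0 0 .65'
python3 -m inch '0 0 0 0 0 0 .75;0 0 0 0 0 0 .85;0 0 0 0 0 0 1;0 0 -.1 0 0 0 1;0 0 -.3 0 0 0 1;0 0 -.5 0 0 0 1;0 0 -.8 0 0 0 1;0 0 -1 0 0 0 1'
python3 - <<'E'
from h import *
import pickle
p,R=tool();c,im=shot('wrist','w17.png');ct,it=shot('top','top3.png');pickle.dump((c,im,ct,it),open('w17.pkl','wb'))
hsv=cv2.cvtColor(im,cv2.COLOR_BGR2HSV); m=cv2.inRange(hsv,(5,110,40),(16,255,255))
n,l,st,ce=cv2.connectedComponentsWithStats(m)
for i in range(1,n):
    if st[i,4]>40: print(st[i],ce[i]/.64, b2(ray(c,ce[i],57)).round(1))
for o in orange(ct,it): 
    if 350<o[1][0]<700: print(o)
E
```

```text
time_s: 55.77
position: [502.7, -146.8, 40.9]
ee_rot: [0.0, 0.788, 0.615, 0.0]
force: [-0.0, 0.1, 0.7]
width: 0.65
gripper_force: 0.0
time_s: 56.43
position: [503.1, -146.9, 143.5]
ee_rot: [0.001, 0.788, 0.616, 0.001]
force: [0.6, -0.0, -0.3]
width: 0.998
gripper_force: 0.0
[242  69   5  34 153] [381.16830065 134.31372549] [ -52.3 -117.    57. ]
[262  69   5  34 164] [412.50952744 133.28887195] [ -38.  -116.6   57. ]
[224 175  12  47 191] [358.72873037 309.91492147] [ -64.5 -200.3   57. ]
[274 175  12  47 198] [436.71875    309.57228535] [ -25.6 -200.2   57. ]
(np.int32(27), array([506. , 402.2]), array([519.1, 400.8]), array([494.8, 403.4]))
(np.int32(47), array([427. , 430.3]), array([442.5, 424. ]), array([411.8, 436.4]))
(np.int32(48), array([424.3, 379.5]), array([443.1, 384.3]), array([407.9, 375.3]))
```

```bash
python3 -m inch '.2 -.08 -.1 0 0 0 1;.4 -.16 -.2 0 0 0 1;.6 -.24 -.3 0 0 0 1;.8 -.32 -.3 0 0 0 1;1 -.4 -.3 0 0 0 1;1 -.4 -.3 0 0 0 1;1 -.4 -.3 0 0 0 1;1 -.4 -.3 0 0 0 1'
python3 -m inch '.2 -.08 0 0 0 0 1;.4 -.16 0 0 0 0 1;.6 -.24 0 0 0 0 1;.8 -.32 0 0 0 0 1;1 -.4 0 0 0 0 1;1 -.4 0 0 0 0 1;1 -.4 0 0 0 0 1;1 -.4 0 0 0 0 1'
python3 -m inch '.2 -.08 0 0 0 0 1;.4 -.16 0 0 0 0 1;.6 -.24 0 0 0 0 1;.8 -.32 0 0 0 0 1;1 -.4 0 0 0 0 1;1 -.4 0 0 0 0 1;1 -.4 0 0 0 0 1;1 -.4 0 0 0 0 1'
python3 -m inch '.2 -.1 0 0 0 -.07 1;.4 -.2 0 0 0 -.14 1;.6 -.3 0 0 0 -.21 1;.8 -.4 0 0 0 -.28 1;1 -.5 0 0 0 -.35 1;1 -.5 0 0 0 -.42 1;1 -.5 0 0 0 -.49 1;1 -.5 0 0 0 -.55 1'
python3 - <<'E'
from h import *
print(rel((428.3,408.2,170),np.radians(175.8)),state()['qpos'].round(2))
E
```

```text
time_s: 57.2
position: [487.8, -40.8, 170.7]
ee_rot: [0.0, 0.788, 0.615, -0.0]
force: [0.3, -0.8, 0.5]
width: 1.001
gripper_force: 0.0
time_s: 57.87
position: [473.6, 65.0, 170.6]
ee_rot: [0.0, 0.789, 0.615, -0.0]
force: [0.8, 0.1, -0.7]
width: 1.002
gripper_force: 0.0
time_s: 58.53
position: [459.3, 171.3, 170.6]
ee_rot: [0.0, 0.789, 0.615, -0.001]
force: [0.2, -0.0, 0.2]
width: 1.002
gripper_force: 0.0
time_s: 59.2
position: [435.4, 280.6, 170.6]
ee_rot: [0.0, 0.457, 0.89, -0.001]
force: [-0.7, 0.0, 0.5]
width: 0.999
gripper_force: 0.0
(array([1.078, 0.686, 0.004]), array([-0.001,  0.   , -0.557]), array([1.000e-03, 1.000e-03, 1.443e+00])) [-0.32  0.56 -0.45  1.94  0.36  0.73 -0.36]
```

```bash
python3 -m inch '.2 .14 0 0 0 -.07 1;.4 .28 0 0 0 -.14 1;.6 .42 0 0 0 -.21 1;.8 .56 0 0 0 -.28 1;1 .686 0 0 0 -.35 1;1 .686 0 0 0 -.42 1;1 .686 0 0 0 -.49 1;1 .686 0 0 0 -.557 1'
python3 - <<'E'
from h import *
import pickle
p,R=tool();c,im=shot('wrist','w18.png');ct,it=shot('top','top4.png');pickle.dump((c,im,ct,it,p),open('w18.pkl','wb'))
print(p,rel((428.3,408.2,4),np.radians(175.8)))
for o in orange(c,im,30): print(o)
print([proj(c,q)/.64 for q in ((473.2,404.9,22),(410.4,440.4,22),(405,377,22),(517.6,400.6,22))])
E
```

```text
time_s: 59.87
position: [433.8, 401.8, 170.3]
ee_rot: [0.0, 0.037, 0.999, -0.001]
force: [-0.1, 0.3, -0.5]
width: 1.0
gripper_force: 0.0
[433.84207766 401.78860192 170.26155566] (array([0.061, 0.065, 1.661]), array([-0.001, -0.   , -0.004]), array([-0.   ,  0.002,  1.996]))
(np.int32(92), array([418.2, 425.8]), array([435.9, 420.2]), array([400.9, 431.2]))
(np.int32(112), array([418.2, 382.4]), array([435.4, 387.9]), array([400.9, 376.8]))
(np.int32(113), array([492.8, 404.2]), array([510.9, 403.4]), array([484.2, 404.6]))
[array([408.69834955, 336.81310037]), array([459.74452915, 235.49214251]), array([355.11982998, 234.38934188]), array([406.89843785, 399.92991429])]
```

```bash
python3 - <<'E'
from h import *
import pickle
c,im,ct,it,p=pickle.load(open('w18.pkl','rb'))
hsv=cv2.cvtColor(im,cv2.COLOR_BGR2HSV)
for nm,lo,hi in(('or',(5,110,40),(16,255,255)),('gold',(17,90,100),(30,255,255)),('or2',(3,90,20),(30,255,255))):
    n,l,st,ce=cv2.connectedComponentsWithStats(cv2.inRange(hsv,lo,hi))
    for i in range(1,n):
        if st[i,4]>15: print(nm,(st[i]/.64).round(),(ce[i]/.64).round(1), ray(c,ce[i],22).round(1))
print('top')
for o in orange(ct,it,10):
    if 350<o[1][0]<700: print(o)
cv2.imwrite('pics/last.png',np.hstack([cv2.resize(im,(400,300)),cv2.resize(it[100:240,80:300],(400,300),interpolation=cv2.INTER_CUBIC)]))
E
```

```text
or [428. 220.  17.  59. 144.] [436.2 249.3] [417.8 425.7  22. ]
or [355. 227.  25.  56. 175.] [366.1 254.4] [417.8 382.5  22. ]
or [402. 352.  19.  39. 177.] [409.7 363.9] [491.9 404.3  22. ]
gold [ 75.  28.  17.  16. 128.] [82.8 35.2] [284.8 238.5  22. ]
gold [ 758.  141.   42.  170. 3484.] [782.4 229.6] [421.3 635.4  22. ]
gold [434. 225.  19.  58. 128.] [443.2 254.2] [421.1 429.8  22. ]
gold [347. 233.  27.  55. 138.] [359.3 259.2] [420.4 378.1  22. ]
gold [402. 325.  12.  12.  77.] [406.8 330.4] [468.7 404.   22. ]
gold [403. 364.  16.  30. 156.] [410.6 377.6] [501.7 404.2  22. ]
or2 [ 75.  28.  17.  16. 128.] [82.8 35.2] [284.8 238.5  22. ]
or2 [ 758.  141.   42.  170. 3488.] [782.4 229.6] [421.4 635.4  22. ]
or2 [428. 220.  17.  59. 158.] [436.4 248.6] [417.4 425.8  22. ]
or2 [355. 227.  25.  56. 175.] [366.1 254.4] [417.8 382.5  22. ]
or2 [434. 225.  20.  59. 198.] [443.4 253.1] [420.5 429.9  22. ]
or2 [345. 233.  30.  56. 208.] [359.5 259.7] [420.7 378.1  22. ]
or2 [402. 325.  12.  12.  77.] [406.8 330.4] [468.7 404.   22. ]
or2 [402. 352.  19.  42. 380.] [410.3 371.5] [497.3 404.3  22. ]
or2 [277. 495.  17.   8.  30.] [285.  497.5] [587.  309.2  22. ]
top
(np.int32(13), array([524. , -67.8]), array([522.2, -77.4]), array([525.6, -59.4]))
(np.int32(14), array([ 529.9, -157.4]), array([ 529. , -175.9]), array([ 530.7, -140.7]))
(np.int32(19), array([ 491.3, -149.1]), array([ 484.6, -165.1]), array([ 497.6, -134.3]))
```

```bash
python3 -m inch '.05 .01 .15 0 0 -.041 1;.1 .017 .3 0 0 -.041 1;.1 .017 .45 0 0 -.041 1;.1 .017 .6 0 0 -.041 1;.1 .017 .75 0 0 -.041 1;.1 .017 .85 0 0 -.041 1;.1 .017 .85 0 0 -.041 1;.1 .017 .85 0 0 -.041 1'
python3 - <<'E'
from h import *
import pickle
p,R=tool();c,im=shot('wrist','w19.png');print(p)
hsv=cv2.cvtColor(im,cv2.COLOR_BGR2HSV)
n,l,st,ce=cv2.connectedComponentsWithStats(cv2.inRange(hsv,(17,90,100),(30,255,255)))
for i in range(1,n):
    if st[i,4]>15: print((st[i]/.64).round(),(ce[i]/.64).round(1), ray(c,ce[i],22).round(1))
E
```

```text
time_s: 60.63
position: [423.0, 405.4, 85.6]
ee_rot: [-0.0, 0.007, 1.0, -0.0]
force: [0.3, -0.1, 0.2]
width: 1.002
gripper_force: 0.0
[422.97216137 405.36436111  85.60361298]
[439. 277.  30.  75. 236.] [452.6 314.8] [421.4 429.7  22. ]
[330. 300.  27.  53. 184.] [342.7 326.3] [426.1 379.8  22. ]
[391. 403.  16.  16. 130.] [397.5 410.5] [468.8 404.   22. ]
[389. 453.  22.  36. 245.] [399.  470.4] [501.4 404.2  22. ]
```

```bash
python3 -m inch '0 -.01 .15 0 0 0 1;0 -.01 .3 0 0 0 1;0 -.01 .45 0 0 0 1;0 -.01 .6 0 0 0 1;0 -.01 .7 0 0 0 1;0 -.01 .8 0 0 0 1;0 -.01 .8 0 0 0 1;0 -.01 .8 0 0 0 1'
python3 -m inch '0 0 0 0 0 0 .8;0 0 0 0 0 0 .6;0 0 0 0 0 0 .5;0 0 0 0 0 0 .4;0 0 0 0 0 0 .3;0 0 0 0 0 0 .2;0 0 0 0 0 0 .1;0 0 0 0 0 0 0' 40
python3 -m inch '0 0 0 0 0 0 0;0 0 0 0 0 0 0;0 0 0 0 0 0 0;0 0 -.1 0 0 0 0;0 0 -.25 0 0 0 0;0 0 -.4 0 0 0 0;0 0 -.4 0 0 0 0;0 0 -.4 0 0 0 0'
python3 - <<'E'
from h import *
p,R=tool();c,im=shot('wrist','w20.png');print(p)
hsv=cv2.cvtColor(im,cv2.COLOR_BGR2HSV)
n,l,st,ce=cv2.connectedComponentsWithStats(cv2.inRange(hsv,(5,90,40),(30,255,255)))
for i in range(1,n):
    if st[i,4]>25: print((st[i]/.64).round(),(ce[i]/.64).round(1), R.inv().apply(ray(c,ce[i],p[2]+17)-p).round(1))
E
```

```text
time_s: 61.35
position: [422.6, 405.3, 6.0]
ee_rot: [0.0, 0.006, 1.0, 0.0]
force: [0.0, 0.3, 0.7]
width: 1.0
gripper_force: 0.0
time_s: 62.02
position: [423.4, 407.2, 8.5]
ee_rot: [0.001, 0.006, 1.0, 0.002]
force: [-1.9, -0.8, 13.3]
width: 0.309
gripper_force: 39.0
time_s: 62.68
position: [423.2, 405.5, 46.8]
ee_rot: [0.001, 0.006, 1.0, 0.001]
force: [0.9, -0.3, -1.0]
width: 0.303
gripper_force: 40.1
[423.21515485 405.50524364  46.84005793]
[359. 303.  12.  19. 100.] [364.7 311.9] [ 27.7  -9.2 -17.1]
[428. 303.  12.  19. 100.] [433.7 312.4] [ 27.5   9.8 -17. ]
[417. 311.   8. 131. 328.] [419.8 374.4] [  9.    6.1 -17. ]
[375. 312.   6. 130. 297.] [377.4 376.4] [  8.4  -6.  -17. ]
[358. 331.  12. 116. 756.] [363.7 387.3] [  5. -10. -17.]
[427. 331.  16. 117. 759.] [433.7 387.8] [  4.9  10.2 -17. ]
```

```bash
python3 - <<'E'
from h import *
import pickle
c,im,p0=pickle.load(open('w14.pkl','rb'))
R=np.array(c['R']);
# tool rotation at yaw 76
def T(yaw): y=np.radians(yaw);return np.column_stack([[np.cos(y),np.sin(y),0],[np.sin(y),-np.cos(y),0],[0,0,-1]])
for r in (347,466,225,52,145): print('b',r,(T(76.1).T@(ray(c,np.array((400,r))*.64,p0[2]+17)-p0)).round(1)[0])
p,Rr=tool();c=cal('wrist')
for r in (303,448): print('a',r,(Rr.inv().apply(ray(c,np.array((400,r))*.64,p[2]+14)-p)).round(1)[0])
im=cv2.imread('pics/w20.png')
cv2.imwrite('pics/last.png',im)
E
```

```text
b 347 16.7
b 466 -21.5
b 225 50.8
b 52 92.2
b 145 70.9
a 303 29.3
a 448 -16.6
```

```bash
python3 -m inch '0 0 -.15 0 0 0 0;0 0 -.3 0 0 0 0;0 0 -.5 0 0 0 0;0 0 -.7 0 0 0 0;0 0 -.9 0 0 0 0;-.2 -.1 -1 0 0 0 0;-.4 -.2 -1 0 0 0 0;-.4 -.3 -1 0 0 0 0'
python3 -m inch '-.1 -.1 0 0 0 .07 0;-.2 -.2 0 0 0 .14 0;-.3 -.3 0 0 0 .21 0;-.4 -.4 0 0 0 .28 0;-.5 -.5 0 0 0 .35 0;-.6 -.5 0 0 0 .42 0;-.7 -.5 0 0 0 .49 0;-.7 -.5 0 0 0 .56 0'
python3 - <<'E'
from h import *
print(rel(blk(-45,232,145),np.radians(76.1)))
E
```

```text
time_s: 63.4
position: [466.8, 373.2, 145.5]
ee_rot: [0.002, 0.008, 1.0, 0.0]
force: [1.3, -0.0, -1.4]
width: 0.309
gripper_force: 40.1
time_s: 64.07
position: [533.2, 322.3, 144.5]
ee_rot: [0.0, 0.435, 0.9, -0.001]
force: [0.4, 0.2, -0.4]
width: 0.304
gripper_force: 40.1
(array([-0.853,  0.235, -0.005]), array([-0.   ,  0.001,  0.581]), array([-1.000e-03, -0.000e+00, -1.419e+00]))
```

```bash
python3 -m inch '-.15 .05 0 0 0 .07 0;-.3 .1 0 0 0 .14 0;-.45 .15 0 0 0 .21 0;-.6 .2 0 0 0 .28 0;-.75 .235 0 0 0 .35 0;-.853 .235 0 0 0 .42 0;-.853 .235 0 0 0 .5 0;-.853 .235 0 0 0 .581 0'
python3 -m inch '0 0 .15 0 0 0 0;0 0 .3 0 0 0 0;0 0 .45 0 0 0 0;0 0 .6 0 0 0 0;0 0 .7 0 0 0 0;0 0 .7 0 0 0 0;0 0 .7 0 0 0 0;0 0 .7 0 0 0 0'
python3 - <<'E'
from h import *
p,R=tool();print(p,b2(p),rel(blk(-45,232,43),np.radians(76.1)))
for n in('top','side'):
    c,im=shot(n,n+'5.png')
    hsv=cv2.cvtColor(im,cv2.COLOR_BGR2HSV)
    k,l,st,ce=cv2.connectedComponentsWithStats(cv2.inRange(hsv,(5,110,40),(22,255,255)))
    for i in range(1,k):
        X=ray(c,ce[i],p[2]+14); b=b2(X)
        if st[i,4]>6 and -150<b[0]<60 and -260<b[1]<320: print(n,st[i],ce[i],b.round(1))
    for z,y,q in((57,-116,'b pads'),(p[2]+14,232-76,'a pads')): print(q,proj(c,blk(-45,y,z)))
E
```

```text
time_s: 64.73
position: [603.2, 270.3, 144.2]
ee_rot: [0.0, 0.786, 0.618, -0.001]
force: [-0.7, 1.2, -0.1]
width: 0.303
gripper_force: 40.1
time_s: 65.4
position: [603.7, 272.4, 76.3]
ee_rot: [0.0, 0.784, 0.621, 0.0]
force: [-0.9, -0.3, -1.3]
width: 0.306
gripper_force: 40.1
[603.72861003 272.3885106   76.25456608] [-46.43575859 234.0882673   76.25456608] (array([-0.021,  0.014,  0.333]), array([ 0.   , -0.   ,  0.007]), array([ 1.000e-03,  1.000e-03, -1.993e+00]))
top [201 131   3   4   8] [202.125 132.25 ] [-34.3 141.4  90.3]
top [284 170   7   3  13] [286.76923077 171.07692308] [ -60.  -115.8   90.3]
top [312 171  13   3  16] [317.6875 172.1875] [ -34.5 -196.2   90.3]
top [309 182  11   7  21] [313.71428571 184.9047619 ] [ -71.9 -197.    90.3]
b pads [287.65551171 168.99795605]
a pads [195.80951913 134.01886829]
side [276 164   4   8  22] [277.36363636 167.90909091] [-58.7 128.6  90.3]
side [282 165   4   7  19] [283.63157895 168.52631579] [-35.1 128.   90.3]
side [262 232   5  10  26] [264.34615385 236.11538462] [ -59.7 -237.2   90.3]
side [275 232   3   8  17] [276.17647059 235.23529412] [ -25.3 -228.    90.3]
b pads [273.43559977 218.02308289]
a pads [281.69733908 164.21149001]
```

```bash
python3 -m inch '-.01 .015 .08 0 0 .007 0;-.02 .015 .16 0 0 .007 0;-.02 .015 .25 0 0 .007 0;-.02 .015 .33 0 0 .007 0;-.02 .015 .333 0 0 .007 0;-.02 .015 .333 0 0 .007 0;-.02 .015 .333 0 0 .007 0;-.02 .015 .333 0 0 .007 0'
python3 - <<'E'
from h import *
p,R=tool();print(p,b2(p),rel(blk(-45,192,43),np.radians(76.1)))
c,im=shot('side');cv2.imwrite('pics/last.png',cv2.resize(im[130:250,200:360],(800,600),interpolation=cv2.INTER_CUBIC))
E
```

```text
time_s: 66.17
position: [604.8, 270.1, 42.8]
ee_rot: [0.0, 0.787, 0.617, 0.0]
force: [-0.1, -0.0, -0.6]
width: 0.304
gripper_force: 40.1
[604.75169651 270.13817829  42.84359223] [-44.90203875 232.1496067   42.84359223] (array([-0.401, -0.001, -0.002]), array([ 0.   , -0.   ,  0.001]), array([ 1.000e-03,  1.000e-03, -1.999e+00]))
```

View pics/last.png

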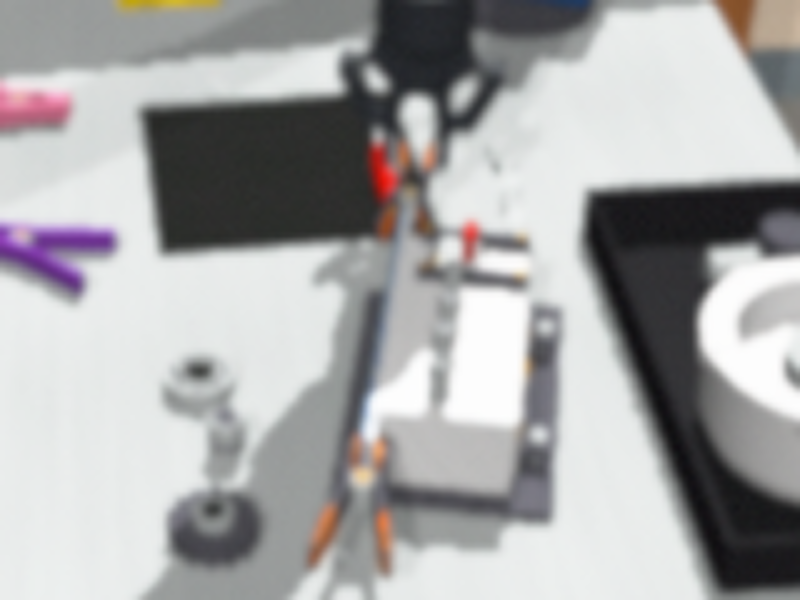

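The held clamp's open jaws, at (387,225) and (425,220), straddle the far ear. The other clamp is on the near ear at (365,460).

```bash
python3 -m inch '-.05 .005 0 0 0 0 0;-.1 .005 0 0 0 0 0;-.16 .005 0 0 0 0 0;-.22 .005 0 0 0 0 0;-.28 .005 0 0 0 0 0;-.34 .005 0 0 0 0 0;-.38 .005 0 0 0 0 0;-.38 .005 0 0 0 0 0'
python3 -m inch '-.005 0 0 0 0 0 0;-.01 0 0 0 0 0 0;-.015 0 0 0 0 0 0;-.02 0 0 0 0 0 0;-.025 0 0 0 0 0 0;-.025 0 0 0 0 0 0;-.025 0 0 0 0 0 0;-.025 0 0 0 0 0 0'
```

```text
time_s: 66.88
position: [596.0, 232.4, 42.8]
ee_rot: [-0.0, 0.788, 0.616, 0.0]
force: [0.6, -1.2, -1.0]
width: 0.305
gripper_force: 40.1
time_s: 67.55
position: [595.6, 232.1, 42.8]
ee_rot: [-0.0, 0.787, 0.617, 0.001]
force: [0.7, 5.4, -0.8]
width: 0.305
gripper_force: 40.0
```

```bash
python3 -m inch '.02 0 0 0 0 0 0;.04 0 0 0 0 0 0;.045 0 0 0 0 0 0;.045 0 0 0 0 0 0;.045 0 0 0 0 0 .3;.045 0 0 0 0 0 .36;.045 0 0 0 0 0 .42;.045 0 0 0 0 0 .5'
python3 -m inch '0 0 0 0 0 0 .6;0 0 0 0 0 0 .7;0 0 0 0 0 0 .85;0 0 0 0 0 0 1;0 0 -.1 0 0 0 1;0 0 -.3 0 0 0 1;0 0 -.6 0 0 0 1;0 0 -.9 0 0 0 1'
python3 -m inch '.1 0 -.2 0 0 0 1;.2 0 -.4 0 0 0 1;.1 0 -.5 0 0 0 1;-.1 0 -.5 0 0 0 1;-.3 0 -.5 0 0 0 1;-.5 0 -.5 0 0 0 1;-.7 0 -.5 0 0 0 1;-.9 0 -.5 0 0 0 1'
python3 - <<'E'
from h import *
p,R=tool();print(b2(p));c,im=shot('wrist','fin.png')
hsv=cv2.cvtColor(im,cv2.COLOR_BGR2HSV)
n,l,st,ce=cv2.connectedComponentsWithStats(cv2.inRange(hsv,(5,90,40),(30,255,255)))
for i in range(1,n):
    if st[i,4]>15: print((st[i]/.64).round(),(ce[i]/.64).round(1), b2(ray(c,ce[i],57)).round(1))
E
```

```text
time_s: 68.22
position: [596.2, 234.5, 42.5]
ee_rot: [0.0, 0.787, 0.617, -0.0]
force: [0.5, -0.3, -0.7]
width: 0.498
gripper_force: 8.2
time_s: 68.88
position: [595.6, 234.6, 133.5]
ee_rot: [-0.0, 0.787, 0.617, -0.001]
force: [1.6, 1.0, 0.6]
width: 1.001
gripper_force: 0.0
time_s: 69.55
position: [574.1, 145.9, 183.0]
ee_rot: [0.0, 0.787, 0.617, -0.0]
force: [0.1, -0.9, 0.0]
width: 1.0
gripper_force: 0.0
[-44.79628999 104.20528231 183.03090528]
[353.  73.  20.  75. 303.] [362.8 109.9] [-65.  198.9  57. ]
[362.  73.  16.  73. 120.] [370.3 107.9] [-61.1 199.9  57. ]
[428.  73.  20.  75. 298.] [437.2 110.3] [-25.9 198.7  57. ]
[422.  75.  16.  72. 109.] [429.6 108.4] [-29.9 199.6  57. ]
[394. 202.  14.  14. 106.] [400.  207.9] [-45.4 148.   57. ]
[384. 239.   8.  44. 177.] [387.8 260.4] [-52.4 118.5  57. ]
[409. 239.   8.  44. 186.] [412.1 260.5] [-38.5 118.5  57. ]
[434. 309.  12.  11.  59.] [439.8 314.4] [-22.1  86.4  57. ]
[564. 309.  11.  11.  62.] [569.  314.5] [53.8 86.3 57. ]
[445. 336.   9.  27.  98.] [449.3 347.9] [-16.   65.4  57. ]
[433. 391.  11.   9.  52.] [438.1 394.6] [-22.   34.8  57. ]
```

```bash
python3 - <<'E'
from h import *
c,im=shot('wrist');hsv=cv2.cvtColor(im,cv2.COLOR_BGR2HSV)
n,l,st,ce=cv2.connectedComponentsWithStats(cv2.inRange(hsv,(0,150,80),(4,255,255)))
for i in range(1,n):
    if st[i,4]>50: print('red',ce[i],b2(ray(c,ce[i],98)).round(1))
c,im=shot('side')
for o in orange(c,im,8):
    if 430<o[1][0]<650: print(o[0],b2([*o[1],20]).round(1))
print(state()['time_s'])
job_done()
E
```

```text
red [232.96514745  13.83646113] [-59.7 223.3  98. ]
red [320.27735369 224.18066158] [ 5.9 73.3 98. ]
5534 [-513.3 1578.9   20. ]
22 [-70.7 253.3  20. ]
21 [ -67.1 -168.4   20. ]
69.7
the job is handed in; nothing more can be done
```

I handed the job in at 69.7 s: all four spools are seated, the piston is pushed home with the keeper fully across it, and an orange clamp grips each ear; the last look before hand-in did not resolve the right-hand clamp's pads, so its grip rests on the check made right after placing it.

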